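# Pack the cheeses in the vacuum dish and pump it down

### The arm

A 6-joint arm with a two-finger parallel gripper is mounted at the origin on the work surface. World frame = base frame: x ahead of the robot, y to its left, z up, the work surface at z = 0. Lengths are in m, angles in rad, forces in N, time in s.
With the tool pointing down it reaches from about 0.35 to 0.975 m from the base axis. Payload 17.4 kg.
Tool frame: the origin (TCP) lies at the very end of the fingers, on their centre line; the grasp point (between the pads) lies 19 mm behind it (grip_depth is the distance from the TCP to the grasp point, in m); z points along the fingers, y is the direction in which the jaws open and shut (so a half turn about z gives the same grasp; the last joint's range is limited). The gripper opens to 85 mm and grips with 20 to 120 N. Pads are 22 mm wide; open, the fingers measure 114 mm over their backs; the gripper's body (76 mm by 85 mm) begins 54 mm behind the grasp point. The pads swing forward as they close: fully open they stand 13 mm farther back than shut.
Start: joints at [1.147, 0.116, 1.442, -0, 1.584, -0.038], TCP at [0.254, 0.625, 0.204] pointing down, gripper open.
Joint ranges: [-2.83, 2.83], [-0.83, 2.19], [0.07, 2.5], [-1.14, 4.28], [0.01, 3], [-2.97, 2.97]. Speed limits (rad/s): [1.89, 1.89, 2.22, 3.14, 3.14, 3.14].

### API

Orientations are given as a unit quaternion [x, y, z, w].
In Python, from bench import * gives the robot as it stands.
- The arm moves only by the tool drive_tool, never from a script. Its argument "series" is a list of rows, each a list of 3 entries, a list of its own where there are three numbers: the shift along the tool's x, y, z in units of 50 mm (1.0 is 50 mm), then the turn about the tool's z in rad, then the closure, from 0 (fully open) to 1 (shut). A call has 1 to 5 rows; each row is the pose to reach, as a shift and turn from the pose commanded when the call began, along the tool's axes at that moment; what a row does not reach only later rows make up. A row lasts 1/10 s, in which the tool goes at most 50 mm and 8.59 degrees, less where a joint would pass 70% of its speed; a pose out of reach is approached as far as the arm can. A call with a gripper value outside its range is refused whole. The fingers move at their own pace and stop on an object; "squeeze" is the grip in N (left out, the last holds). Time passes only in rows, so rows that repeat a pose let the fingers close. It gives the time, the measured TCP pose, the force and the opening at its end, in the units of the state.
- read_state(): the state, without advancing time (a new reading comes with each control period).
- capture(name): name is "scene" or "top" or "wrist"; returns (picture, depth): 480x640x3 uint8, red, green, blue; 480x640 float32, m along the optical axis (not along the pixel's ray), 0 where there is no reading.
- get_calibration(name): a dict with "fx", "fy", "cx", "cy" (pixels), "dist" ([k1, k2, p1, p2, k3] as OpenCV has them; the pictures are not rectified), "cam_to_world" (4x4, takes a point from camera to world coordinates); the wrist camera has in their place "hand_eye" (4x4, takes a point from camera to tool coordinates, whose origin is the TCP and whose axes are the flange's). Camera axes: x right, y down, z forward; pixel columns grow to the right and rows downward; lengths in m; the calibration is good to about 2 mm. A picture is of the moment at which its call begins: read the wrist's pose just before it. get_calibration takes no time and is no camera call.
- job_done(): hands the job in, once; it reports no verdict.
Trained networks look in the newest picture that a camera, given by its name, has taken for a name from the list of things; names that differ only in an ending like _2 or _b are one class to them, and where a whole thing is asked for, a point or a joint stands for the part that bears it (a point fixed in the world has none). Each returns a list of dicts, best first, with "score" (0 to 1); they miss things now and then, are a little off and sometimes report something else, mostly with a low value. They report only what shows in the picture. A call takes as long as a camera call. They do not tell look-alikes from the thing itself.
- spot_in(camera, name): "position" ([column, row] in pixels, amid what is visible of it).
- spot_point(camera, name): "position" ([column, row] in pixels: a listed point, or the origin of a listed thing).
The state is a dict: "clock": time; "qpos": joint angles; "qvel": joint speeds; "joint_torque": joint torques, N m; "position": TCP position; "tcp_rot": TCP orientation; "ft_force": force on the tool from outside, world axes, zero at the start; "ft_torque": the same for the moment, N m; "gripper_width": finger opening in m.
Only numpy, scipy, OpenCV 4.12 (cv2) and the standard library are available. Lean on these libraries where they do the work, as an engineer would, in place of code of your own. Each camera call takes 0.05 s, during which the arm holds its last target.

### The job

Put the cheeses away: take the lid off the vacuum dish, put every cheese from the serving board into the dish, and set the lid back on the rim so it sits fully seated and level. Then, with the lid on, pump the dish down with at least three full strokes of the pump, squeezing the red trigger all the way to its stop and letting it spring fully back each time, and leave the trigger released. Do not shift or tip the coffee pot, pitcher, tea caddy, cups or saucers.

Things in the scene. Friction and masses are not known exactly. Their poses are not given: they have to be found in the camera images.
- station: Fixed brown wooden base board, 210 mm (its x) by 320 mm (its y), 18 mm thick, on the table; origin at the centre of its underside, z up. It carries a round white dish centred 65 mm to its +y side and a hand vacuum pump 115 mm to its -y side (aluminium barrel, 36 mm thick, 160 mm long along x, top 66 mm above the table), joined by a fixed steel tube along the far (+x) edge.
- dish_rim (a point): Centre of the dish's mouth at rim height, 66 mm above the table; axes those of the station. The dish is 178 mm across outside, 170 mm inside, 42 mm deep inside (its floor is 24 mm above the table).
- trigger (a joint): Sprung red trigger lever of the pump, 10 mm thick, 22 mm wide along the board's y, top about 158 mm above the table, hinged on the barrel 59 mm above the table; swings along the board's +x towards the fixed black grip. Radians: 0 = let go (a spring returns it), 0.22 = squeezed home on its stop. At pad height about 4 N starts it, 10 N holds it home.
- trigger_pad (a point): Point on the trigger's middle line, 76 mm above its hinge (135 mm above the table); moves with the trigger, about 16 mm from let go to home.
- squeeze_point (a point): Fixed point 135 mm above the table, midway between grip and squeezed trigger. Along the board's x the black grip (16 by 24 mm, top 155 mm above the table) has its outer face 16 mm to the +x side; the trigger's outer face is 32 mm to the -x side let go, 16 mm when home. Jaws pointing down and closing here along x squeeze trigger to grip. A gauge, 42 mm wide, 98 mm high, stands 54 mm to the +x side.
- lid: Loose blue lid, about 0.24 kg: a 184 mm disc 8 mm thick; below it a black 162 mm spigot 7 mm deep (4 mm play all round in the dish); on top a white knob 32 mm across, from 15 to 52 mm above the origin. Origin: centre of the spigot's underside, z up through the knob. It starts on the dish; seated, its origin is 59 mm above the table.
- lid_seat (a point): Centre of the underside of the lid's blue disc, 7 mm above the lid's origin; when the lid is seated it lies at dish_rim.
- serving_board: Fixed round dark-wood serving board, 210 mm across, 10 mm thick, on which the cheeses start; origin at the centre of its underside.
- trivet: Fixed round cork trivet, 180 mm across, 6 mm thick, on the other side of the station, empty: a handy place to lay the lid. Origin at the centre of its underside.
- cheese1_mid (a point): Centre of a small waxed cheese (red): a loose disc 42 mm across, 24 mm high, 35 g. May be absent.
- cheese2_mid (a point): Centre of a small waxed cheese (yellow): a loose disc 42 mm across, 24 mm high, 35 g. May be absent.
- cheese3_mid (a point): Centre of a small waxed cheese (red): a loose disc 42 mm across, 24 mm high, 35 g. May be absent.
- cheese4_mid (a point): Centre of a small waxed cheese (yellow): a loose disc 42 mm across, 24 mm high, 35 g. May be absent.
- cheese5_mid (a point): Centre of a small waxed cheese (red): a loose disc 42 mm across, 24 mm high, 35 g. May be absent.
- coffee_pot: Tall blue ceramic coffee pot, 215 mm high, 112 mm wide plus spout and handle. Loose bystander; origin at the centre of its underside.
- pitcher: Empty green plastic juice pitcher, 116 mm wide, 200 mm high. Loose bystander; origin at the centre of its underside.
- tea_caddy: Closed green tin tea caddy with a brass-coloured lid, 83 mm square, 111 mm high. Loose bystander; origin at the centre of its underside.
- cup1: Blue cup, 80 mm wide, 62 mm high, standing on saucer1. Loose bystander; origin at the centre of its underside.
- cup2: Blue cup, 80 mm wide, 62 mm high, standing on saucer2. Loose bystander; origin at the centre of its underside.
- saucer1: White saucer 144 mm wide, 14 mm high. Loose bystander; origin at the centre of its underside.
- saucer2: White saucer 144 mm wide, 14 mm high. Loose bystander; origin at the centre of its underside.
Things that resemble listed ones, but are neither listed nor needed, are in the scene too. Several things have the shape of the lid; the one meant has the colours described above.

How it is judged:
By the outcome, as a careful person would: the job done as asked, in the order asked, and still so for the second after the job is handed in, with the robot touching nothing.
Of cheese1, cheese2, cheese3, cheese4, cheese5 only 3 to 5 are there at a start; the rules pass over those that are not, and their reading is None.
At some moment in a run one of cheese1, cheese2, cheese3, cheese4, cheese5, lid may be knocked a few centimetres aside while the robot is not near it.
Once in a run the grip may slacken for a moment while it holds something.
It also fails if it takes over 210 s, if anything falls off the work surface, if the arm or the gripper's body presses on something with over 40 N, if the wrist force passes 120 N, or if a joint passes its speed limit or range.

## Working session

There is one attempt and no reset: what is moved stays moved. The work goes in short steps, Python scripts to look and compute and a tool call to move; the robot and the scene stay as the last step left them, time stands still between calls to the robot, and variables do not carry over. Pictures are saved under pics/ and viewed, and the job is handed in when it is done.

Besides the shell and the picture viewer there is one more tool, called after "Request:" in YAML: its name, and indented under it one key for each argument. drive_tool: Moves the arm, as the interface text tells. Its arguments: {"type":"object","properties":{"series":{"type":"array","items":{"type":"array"}},"squeeze":{"type":"number"}},"required":["series"]}

```bash
ls; mkdir -p pics; cat > h.py <<'E'
from bench import *
import numpy as np, cv2
from scipy.spatial.transform import Rotation as R
def save(n,fn,crop=None,scale=1):
    p,d=capture(n); im=p[:,:,::-1].copy()
    if crop: 
        a,b,c,e=crop; im=im[b:e,a:c]
    if scale!=1: im=cv2.resize(im,None,fx=scale,fy=scale,interpolation=cv2.INTER_CUBIC)
    cv2.imwrite('pics/'+fn,im); return p,d
def c2w(n,st=None):
    c=get_calibration(n)
    if n=='wrist':
        st=st or read_state()
        T=np.eye(4);T[:3,:3]=R.from_quat(st['tcp_rot']).as_matrix();T[:3,3]=st['position']
        return c,T@np.array(c['hand_eye'])
    return c,np.array(c['cam_to_world'])
def ray(n,px,st=None):
    c,T=c2w(n,st)
    K=np.array([[c['fx'],0,c['cx']],[0,c['fy'],c['cy']],[0,0,1]])
    u=cv2.undistortPoints(np.array([[px]],float),K,np.array(c['dist']))[0,0]
    return T[:3,3],T[:3,:3]@np.array([u[0],u[1],1])
def atz(n,px,z,st=None):
    o,d=ray(n,px,st); return o+d*(z-o[2])/d[2]
def atd(n,px,depth,st=None):
    o,d=ray(n,px,st); return o+d*depth[int(round(px[1])),int(round(px[0]))]
def cloud(n,d,st=None):
    c,T=c2w(n,st)
    K=np.array([[c['fx'],0,c['cx']],[0,c['fy'],c['cy']],[0,0,1]])
    v,u=np.mgrid[0:480,0:640]
    q=cv2.undistortPoints(np.stack([u.ravel(),v.ravel()],1).astype(float)[:,None],K,np.array(c['dist']))[:,0]
    P=np.c_[q,np.ones(len(q))]*d.reshape(-1,1)
    P=P@T[:3,:3].T+T[:3,3]; P[d.ravel()==0]=np.nan
    return P.reshape(480,640,3)
E
python3 - <<'E'
from h import *
st=read_state();print(st['position'],st['tcp_rot'],st['gripper_width'],st['ft_force'])
for n in ['scene','top','wrist']:
    p,d=save(n,n+'0.png'); np.save('pics/'+n+'0.npy',d)
    c,T=c2w(n); print(n,T.round(3).tolist())
E
```

```text
pics
[0.25392531 0.62517689 0.20344187] [ 1.91713800e-01  9.81450693e-01 -5.82955433e-04 -1.26921795e-04] 0.08555237486577667 [-0.45009774  0.08610471 -0.02389705]
scene [[0.832, 0.42, -0.362, 0.922], [0.555, -0.615, 0.561, -0.634], [0.013, -0.667, -0.745, 1.007], [0.0, 0.0, 0.0, 1.0]]
top [[0.002, -0.998, 0.061, 0.401], [-1.0, -0.001, 0.019, 0.015], [-0.019, -0.061, -0.998, 1.38], [0.0, 0.0, 0.0, 1.0]]
wrist [[0.376, 0.894, 0.244, 0.192], [0.927, -0.363, -0.098, 0.65], [0.0, 0.263, -0.965, 0.374], [0.0, 0.0, 0.0, 1.0]]
```

View pics/scene0.png

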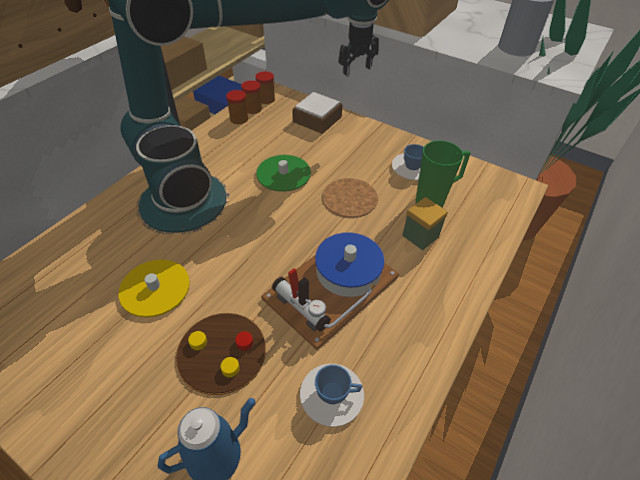

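View pics/top0.png

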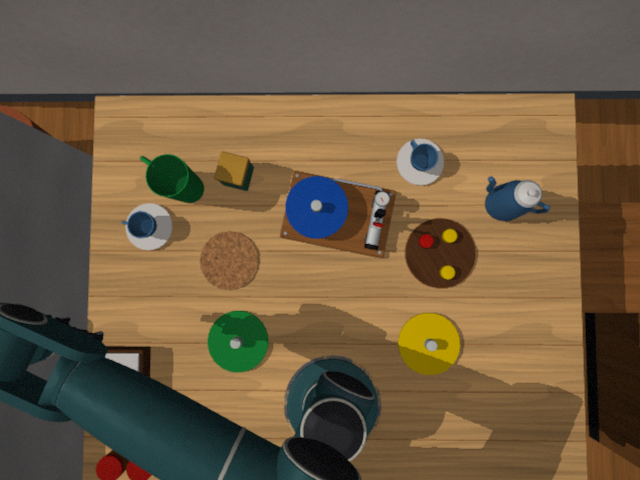

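The scene and top pictures agree. Lid-shaped things in the top view are blue (316,206) on the dish, green (238,341) and yellow (431,344). The blue one with the white knob fits the description. There are three cheeses: red (427,241), yellow (450,236) and yellow (447,272). Next I'll measure and make an enlarged crop.

```bash
python3 - <<'E'
from h import *
p,d=save('top','top1.png',(270,140,490,300),3.6)
P=cloud('top',d); np.save('P.npy',P); np.save('im.npy',p)
for n,z in [('lid',.059),('dish_rim',.066),('cheese1_mid',.022),('cheese2_mid',.022),('serving_board',0.0),('trivet',0),('squeeze_point',.135),('trigger_pad',.135),('station',0),('coffee_pot',0),('pitcher',0),('tea_caddy',0),('cup1',.014),('saucer1',0)]:
    for c in ('top','scene'):
        if c=='scene': capture('scene')
        else: capture('top')
        r=spot_point(c,n)
        print(n,c,[(np.round(q['position'],1).tolist(),round(q['score'],2),atz(c,q['position'],z)[:2].round(3).tolist()) for q in r[:5] if q['score']>.3])
h=P[...,2]
# blue disc
hsv=cv2.cvtColor(p,cv2.COLOR_RGB2HSV)
def st(m,name):
    q=P[m]; q=q[~np.isnan(q[:,0])]; print(name,len(q),np.median(q,0).round(4),((q.min(0)+q.max(0))/2).round(4),(q.max(0)-q.min(0)).round(3))
reg=np.zeros((480,640),bool);reg[165:250,275:352]=1
st(reg&(abs(h-.074)<.006)&(hsv[...,0]>105)&(hsv[...,0]<130)&(hsv[...,1]>120),'lid disc')
st(reg&(h>.1),'knob')
reg=np.zeros((480,640),bool);reg[225:290,400:480]=1
n,l,s,cen=cv2.connectedComponentsWithStats((reg&(h>.026)).astype(np.uint8))
for i in range(1,n):
    if s[i,4]>20: st((l==i),'cheese%s'%cen[i].round()); print(p[l==i].mean(0))
st(reg&(abs(h-.01)<.006),'board')
reg=np.zeros((480,640),bool);reg[225:300,195:265]=1
st(reg&(h>.003)&(hsv[...,1]>0)&(h<.02),'trivet')
E
```

```text
lid top [([426.5, 344.5], 0.86, [0.187, -0.27]), ([316.7, 208.5], 0.64, [0.581, 0.047]), ([240.7, 340.1], 0.62, [0.196, 0.267]), ([339.6, 210.0], 0.45, [0.576, -0.021])]
lid scene [([282.3, 175.7], 0.91, [0.233, 0.224]), ([154.2, 287.9], 0.82, [0.223, -0.306]), ([349.4, 259.6], 0.55, [0.585, 0.052])]
dish_rim top []
dish_rim scene []
cheese1_mid top []
cheese1_mid scene [([331.1, 398.5], 0.72, [0.74, -0.281])]
cheese2_mid top [([447.8, 273.4], 0.73, [0.391, -0.344])]
cheese2_mid scene [([329.9, 396.4], 0.62, [0.735, -0.279]), ([195.2, 341.9], 0.52, [0.395, -0.348])]
serving_board top [([442.2, 249.9], 0.6, [0.462, -0.334]), ([239.0, 176.0], 0.45, [0.69, 0.29])]
serving_board scene [([215.9, 353.0], 0.81, [0.446, -0.335])]
trivet top [([232.6, 259.8], 0.71, [0.431, 0.306])]
trivet scene [([349.8, 200.6], 0.93, [0.44, 0.303])]
squeeze_point top [([378.7, 213.9], 0.95, [0.555, -0.127]), ([229.1, 257.9], 0.61, [0.433, 0.287])]
squeeze_point scene [([296.5, 284.0], 0.73, [0.547, -0.137])]
trigger_pad top [([379.5, 225.1], 0.41, [0.524, -0.129])]
trigger_pad scene [([293.4, 276.6], 0.82, [
[... 976 characters left out ...]
  0.0483 0.0751] [0.5837 0.0474 0.074 ] [0.177 0.178 0.012]
knob 100 [0.5814 0.049  0.1121] [0.5828 0.0492 0.1094] [0.031 0.031 0.019]
cheese[449. 236.] 159 [ 0.502  -0.3454  0.0353] [ 0.5035 -0.3471  0.0356] [0.039 0.042 0.019]
[176.47169811 146.49685535   0.32704403]
cheese[426. 241.] 155 [ 0.4867 -0.2767  0.0349] [ 0.4854 -0.2766  0.0342] [0.039 0.039 0.015]
[138.8         15.72258065  10.47741935]
cheese[447. 272.] 162 [ 0.3949 -0.338   0.0352] [ 0.3934 -0.3391  0.0346] [0.038 0.042 0.014]
[176.08024691 146.40123457   0.60493827]
board 3312 [ 0.4429 -0.3192  0.0108] [ 0.4404 -0.3248  0.01  ] [0.194 0.241 0.012]
trivet 3305 [0.4269 0.3162 0.0068] [0.4243 0.3147 0.0107] [0.227 0.215 0.015]
```

View pics/top1.png

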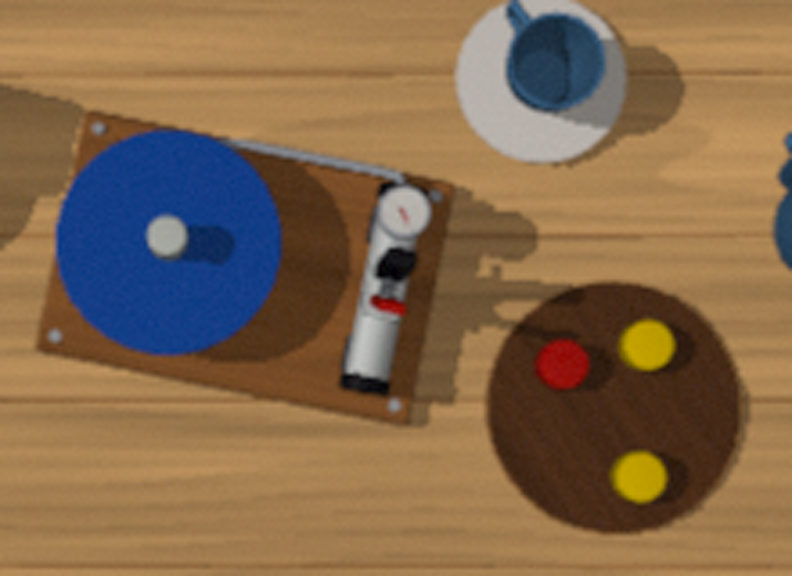

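Confirmed by the crop: the blue lid with a white knob at crop (167,237) sits on the dish. Red cheese is at (563,364), yellow at (647,345) and (639,477). Now a planning helper.

```bash
cat >> h.py <<'E'
def plan(x,y,z,yaw=None):
    s=read_state(); Rm=R.from_quat(s['tcp_rot']).as_matrix()
    sh=Rm.T@(np.array([x,y,z])-s['position'])/0.05
    cy=np.arctan2(Rm[1,1],Rm[0,1]); t=0
    if yaw is not None:
        t=-(yaw-cy); t=(t+np.pi/2)%np.pi-np.pi/2
    print('pos',np.round(s['position'],4),'yaw',round(np.degrees(cy),2),'tilt',np.round(Rm[:,2],4),'F',np.round(s['ft_force'],1),'t',round(s['clock'],2),'w',round(s['gripper_width'],4)); print('SHIFT',sh.round(3),'TURN',round(t,3))
E
python3 - <<'E'
from h import *
plan(.582,.049,.24,-.178)
P=np.load('P.npy');h=P[...,2]; p=np.load('im.npy')
# gray barrel axis
reg=np.zeros((480,640),bool);reg[185:250,360:392]=1
m=reg&(h>.052)&(h<.068)
q=P[m];print(len(q),q.mean(0)); u,s,v=np.linalg.svd(q[:,:2]-q[:,:2].mean(0));print(s,v,np.degrees(np.arctan2(v[0,1],v[0,0])))
# screws etc from base board corners
reg[:]=0;reg[165:265,270:405]=1
m=(reg&(h>.012)&(h<.026)).astype(np.uint8)
pts=P[m>0][:,:2]; hull=cv2.convexHull((pts*1000).astype(np.float32)); print(cv2.minAreaRect(hull))
E
```

```text
pos [0.254  0.6254 0.2042] yaw 67.9 tilt [-0.e+00 -1.e-04 -1.e+00] F [-0.2  0.2 -0.8] t 3.0 w 0.0856
SHIFT [-10.415  -8.212  -0.716] TURN 1.363
306 [ 0.51914481 -0.11867289  0.06225901]
[0.81906052 0.20379378] [[-0.986897    0.16135152]
 [-0.16135152 -0.986897  ]] 170.71464794514435
((594.8358154296875, -28.036392211914062), (357.90618896484375, 289.5224609375), 83.83515930175781)
```

Request:
drive_tool:
  series:
    - [[-2.0, -1.6, -0.7], 0, 0]
    - [[-4.0, -3.2, -0.7], 0, 0]
    - [[-6.0, -4.8, -0.7], 0, 0]
    - [[-8.0, -6.4, -0.7], 0, 0]
    - [[-9.5, -7.5, -0.7], 0, 0]

```text
clock: 3.5
position: [0.376, 0.4076, 0.2292]
tcp_rot: [0.192, 0.981, 0.0, 0.0]
ft_force: [0.9, 0.7, -0.6]
gripper_width: 0.0856
```

Request:
drive_tool:
  series:
    - [[0, 0, 0], 0.15, 0]
    - [[0, 0, 0], 0.3, 0]
    - [[0, 0, 0], 0.45, 0]
    - [[0, 0, 0], 0.6, 0]
    - [[0, 0, 0], 0.7, 0]

```text
clock: 4.0
position: [0.3755, 0.4093, 0.2289]
tcp_rot: [0.519, 0.855, 0.0, 0.0]
ft_force: [0.3, 0.0, -0.7]
gripper_width: 0.0855
```

Request:
drive_tool:
  series:
    - [[0, 0, 0], 0.15, 0]
    - [[0, 0, 0], 0.3, 0]
    - [[0, 0, 0], 0.45, 0]
    - [[0, 0, 0], 0.6, 0]
    - [[0, 0, 0], 0.66, 0]

```text
clock: 4.5
position: [0.3755, 0.4094, 0.2289]
tcp_rot: [0.768, 0.64, 0.0, 0.0]
ft_force: [-0.4, -0.5, -0.6]
gripper_width: 0.0858
```

```bash
python3 - <<'E'
from h import *
plan(.582,.049,.24,-.178)
E
```

```text
pos [0.3755 0.4094 0.2289] yaw -10.37 tilt [ 1.e-04  1.e-04 -1.e+00] F [-0.4 -0.5 -0.6] t 4.5 w 0.0858
SHIFT [-6.346  5.36  -0.222] TURN -0.003
```

Request:
drive_tool:
  series:
    - [[-0.75, 0.63, -0.2], 0, 0]
    - [[-1.5, 1.26, -0.2], 0, 0]
    - [[-2.25, 1.9, -0.2], 0, 0]
    - [[-3.0, 2.53, -0.2], 0, 0]
    - [[-3.75, 3.16, -0.2], 0, 0]

```text
clock: 5.0
position: [0.499, 0.1954, 0.2391]
tcp_rot: [0.766, 0.643, 0.0, 0.0]
ft_force: [0.8, 0.4, -0.3]
gripper_width: 0.0853
```

Request:
drive_tool:
  series:
    - [[-0.75, 0.63, 0], 0, 0]
    - [[-1.5, 1.26, 0], 0, 0]
    - [[-2.1, 1.8, 0], 0, 0]
    - [[-2.3, 2.0, 0], 0, 0]
    - [[-2.3, 2.0, 0], 0, 0]

```text
clock: 5.5
position: [0.5775, 0.0651, 0.2385]
tcp_rot: [0.767, 0.642, -0.0, -0.0]
ft_force: [-0.8, 0.1, 0.0]
gripper_width: 0.0855
```

```bash
python3 - <<'E'
from h import *
plan(.582,.049,.24,-.178)
p,d=save('wrist','w1.png'); P=cloud('wrist',d)
h=P[...,2]
m=(h>.10)&(h<.12)
n,l,s,cen=cv2.connectedComponentsWithStats(m.astype(np.uint8))
for i in range(1,n):
    if s[i,4]>100:
        q=P[l==i]; print(cen[i].round(),s[i,4],((q.min(0)+q.max(0))/2).round(4),(q.max(0)-q.min(0)).round(4))
E
```

```text
pos [0.5775 0.0651 0.2385] yaw -10.16 tilt [-6.e-04 -1.e-04 -1.e+00] F [-0.8  0.1  0. ] t 5.5 w 0.0855
SHIFT [-0.302  0.146 -0.031] TURN 0.001
[334. 249.] 1212 [0.584  0.0485 0.1068] [0.0311 0.0311 0.0137]
```

View pics/w1.png

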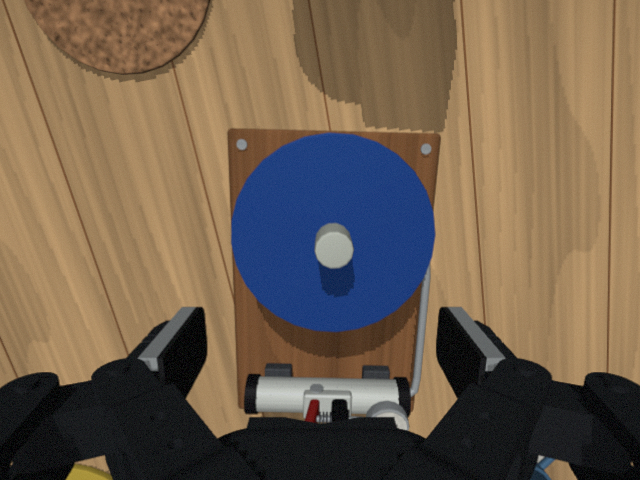

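The wrist view shows the blue lid's knob at (334,249), with the board edges nearly aligned with the jaws. I'll refine the station pose and then descend.

```bash
python3 - <<'E'
from h import *
a=atz('wrist',(229,128),.018);b=atz('wrist',(439,135),.018);c=atz('wrist',(239,410),.018)
s1=atz('wrist',(241,145),.018);s2=atz('wrist',(426,149),.018)
for u,v in ((a,b),(a,c),(s1,s2)): print(u.round(4),v.round(4),np.linalg.norm(u-v).round(4),np.degrees(np.arctan2(*(v-u)[1::-1])).round(2))
plan(.583,.0487,.083,-.178)
E
```

```text
[0.5027 0.1619 0.018 ] [0.7026 0.1198 0.018 ] 0.2043 -11.9
[0.5027 0.1619 0.018 ] [ 0.4388 -0.1516  0.018 ] 0.32 -101.52
[0.5105 0.1443 0.018 ] [0.6888 0.1088 0.018 ] 0.1818 -11.27
pos [0.5769 0.0663 0.2386] yaw -10.1 tilt [-6.e-04  2.e-04 -1.e+00] F [ 0.2  0.9 -0.4] t 5.55 w 0.0856
SHIFT [-0.326  0.184  3.112] TURN 0.002
```

Request:
drive_tool:
  series:
    - [[-0.32, 0.17, 0.8], 0, 0]
    - [[-0.32, 0.17, 1.6], 0, 0]
    - [[-0.32, 0.17, 2.4], 0, 0]
    - [[-0.32, 0.17, 2.9], 0, 0]
    - [[-0.32, 0.17, 3.1], 0, 0]

```text
clock: 6.05
position: [0.5808, 0.0507, 0.0813]
tcp_rot: [0.766, 0.643, -0.001, -0.001]
ft_force: [-0.0, 0.0, -0.4]
gripper_width: 0.0855
```

```bash
python3 - <<'E'
from h import *
plan(.583,.0487,.083,-.178)
E
```

```text
pos [0.5808 0.0507 0.0813] yaw -9.94 tilt [-3.1e-03  1.0e-04 -1.0e+00] F [-0.   0.  -0.4] t 6.05 w 0.0855
SHIFT [-0.032  0.05  -0.034] TURN 0.004
```

Request:
drive_tool:
  series:
    - [[0, 0.04, 0], 0, 0.5]
    - [[0, 0.04, 0], 0, 1]
    - [[0, 0.04, 0], 0, 1]
    - [[0, 0.04, 0], 0, 1]
    - [[0, 0.04, 0], 0, 1]
  squeeze: 70

```text
clock: 6.55
position: [0.5847, 0.049, 0.0846]
tcp_rot: [0.766, 0.643, 0.0, 0.0]
ft_force: [0.0, -0.4, -0.2]
gripper_width: 0.0122
```

Request:
drive_tool:
  series:
    - [[0, 0, 0], 0, 1]
    - [[0, 0, 0], 0, 1]
    - [[0, 0, -0.1], 0, 1]
    - [[0, 0, -0.3], 0, 1]
    - [[0, 0, -0.6], 0, 1]

```text
clock: 7.05
position: [0.5842, 0.049, 0.1145]
tcp_rot: [0.766, 0.643, -0.0, -0.0]
ft_force: [-0.6, -0.4, -0.2]
gripper_width: -0.0
```

```bash
python3 - <<'E'
from h import *
plan(.431,.304,.16,-.178)
E
```

```text
pos [0.5842 0.049  0.1145] yaw -10.03 tilt [-8.e-04 -0.e+00 -1.e+00] F [-0.6 -0.4 -0.2] t 7.05 w -0.0
SHIFT [ 4.489 -3.906 -0.908] TURN 0.003
```

```bash
python3 - <<'E'
from h import *
save('wrist','w2.png');p,d=save('top','t2.png')
p,d=save('scene','s2.png',(200,150,500,375),2.6)
E
```

```text
(no output)
```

View pics/w2.png

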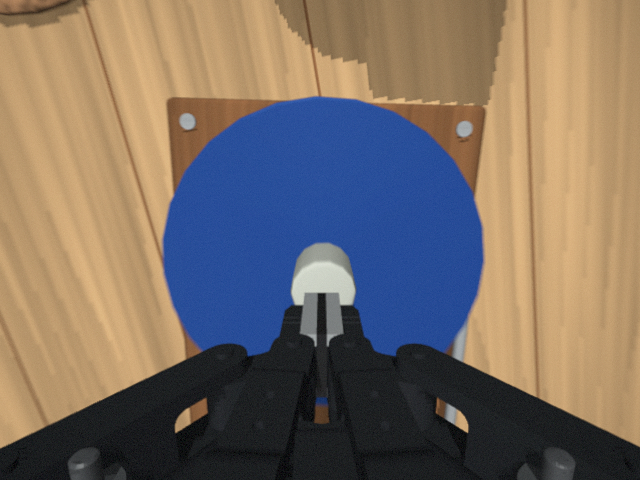

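View pics/s2.png

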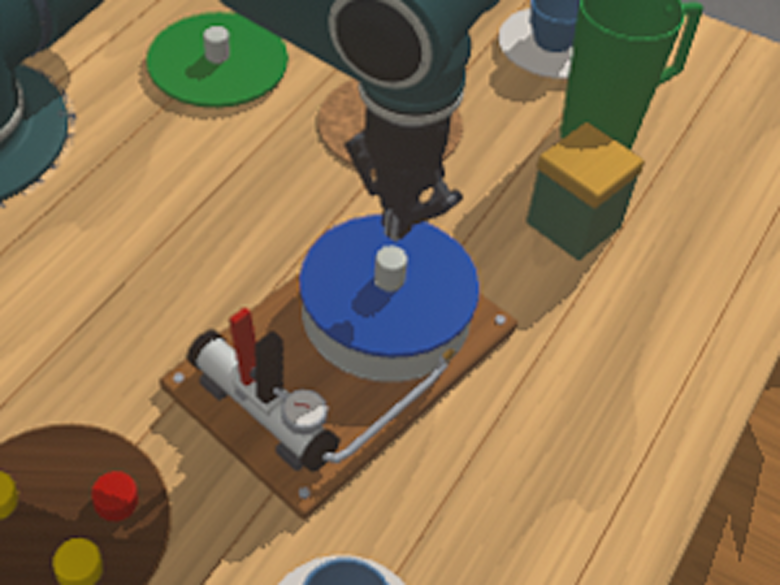

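```bash
python3 - <<'E'
from h import *
def knob(n,zr=(.10,.125),roi=None):
    p,d=capture(n); P=cloud(n,d); h=P[...,2]
    hsv=cv2.cvtColor(p,cv2.COLOR_RGB2HSV)
    m=(h>zr[0])&(h<zr[1])&(hsv[...,1]<60)&(hsv[...,2]>110)
    nn,l,s,c=cv2.connectedComponentsWithStats(m.astype(np.uint8))
    for i in range(1,nn):
        if s[i,4]>20:
            q=P[l==i]; print(n,c[i].round(),s[i,4],((q.min(0)+q.max(0))/2).round(4),(q.max(0)-q.min(0)).round(4))
    m=(hsv[...,0]>105)&(hsv[...,0]<130)&(hsv[...,1]>150)&(abs(h-.075)<.03)&(abs(P[...,0]-.58)<.13)&(abs(P[...,1]-.05)<.13)
    q=P[m]; A=np.c_[q[:,:2],np.ones(len(q))]; co=np.linalg.lstsq(A,q[:,2],rcond=None)[0]
    print(n,'disc',((q.min(0)+q.max(0))/2).round(4),(q.max(0)-q.min(0)).round(4),'slope',co.round(4),'z mid',(co@[.583,.049,1]).round(4))
knob('wrist');knob('top');knob('scene')
p,d=capture('wrist');P=cloud('wrist',d)
print(P[300,312],P[297,322],P[320,310],P[320,335])
plan(.58,.049,.1)
E
```

```text
wrist [321. 278.] 2274 [0.5838 0.0501 0.1061] [0.0309 0.0257 0.0121]
wrist disc [0.5836 0.0474 0.0732] [0.1812 0.1811 0.0054] slope [-0.0013  0.0001  0.074 ] z mid 0.0732
top disc [0.5553 0.0399 0.0755] [0.1029 0.1632 0.0172] slope [-0.0023  0.0068  0.0764] z mid 0.0754
scene [573.   1.] 36 [0.6734 2.1031 0.1103] [0.0554 0.0342 0.02  ]
scene [615.  10.] 288 [0.8765 2.1061 0.1124] [0.2316 0.0426 0.0249]
scene [285.  21.] 224 [-0.3574  1.0503  0.1124] [0.274  0.0266 0.0248]
scene [428.  65.] 743 [0.3323 1.0499 0.1125] [0.5561 0.0248 0.025 ]
scene [540. 100.] 362 [0.7972 1.0511 0.1125] [0.2045 0.0232 0.025 ]
scene [350. 249.] 89 [0.5862 0.0457 0.109 ] [0.0288 0.0318 0.0152]
scene [616. 385.] 986 [1.2306 0.1059 0.1125] [0.0046 0.5607 0.025 ]
scene disc [0.5865 0.0449 0.0742] [0.179  0.1809 0.0135] slope [-0.0015 -0.0006  0.0753] z mid 0.0744
[0.58261196 0.06045136 0.15218633] [0.58626892 0.0600308  0.14985598] [0.58235607 0.06048765 0.16875519] [0.59038575 0.05924192 0.16909461]
pos [0.5842 0.049  0.1134] yaw -10.03 tilt [-6.e-04 -0.e+00 -1.e+00] F [ 0.3 -0.3  0.2] t 7.4 w -0.0002
SHIFT [-0.014 -0.082  0.267] TURN 0
```

```bash
python3 - <<'E'
from h import *
s=read_state()
p,d=save('scene','s3.png',(320,200,400,260),10); P=cloud('scene',d)
for r in range(222,246,2): print(r,[P[r,c].round(3).tolist() for c in (349,352)],p[r,351])
c,T=c2w('wrist'); 
K=np.array([[c['fx'],0,c['cx']],[0,c['fy'],c['cy']],[0,0,1]])
W=np.linalg.inv(T); 
for t in ([0,0,0],[.011,0,0],[.011,0,-.019],[.011,0,-.038]):
    Rm=R.from_quat(s['tcp_rot']).as_matrix(); w=s['position']+Rm@np.array(t)
    print(t,cv2.projectPoints(w[None],cv2.Rodrigues(W[:3,:3])[0],W[:3,3],K,np.array(c['dist']))[0].round())
print(np.array(c['hand_eye']).round(3))
# FK torque etc
print(s['qpos'])
E
```

```text
222 [[0.578, 0.041, 0.211], [0.591, 0.031, 0.227]] [49 43 41]
224 [[0.579, 0.04, 0.206], [0.592, 0.031, 0.221]] [47 43 42]
226 [[0.58, 0.039, 0.2], [0.593, 0.031, 0.215]] [49 44 43]
228 [[0.579, 0.042, 0.189], [0.593, 0.03, 0.209]] [48 42 42]
230 [[0.581, 0.039, 0.186], [0.591, 0.037, 0.194]] [47 42 41]
232 [[0.582, 0.04, 0.178], [0.592, 0.035, 0.189]] [46 41 39]
234 [[0.583, 0.038, 0.173], [0.592, 0.036, 0.181]] [79 79 79]
236 [[0.583, 0.039, 0.165], [0.59, 0.041, 0.168]] [94 93 94]
238 [[0.584, 0.038, 0.159], [0.59, 0.042, 0.159]] [93 92 93]
240 [[0.584, 0.038, 0.151], [0.593, 0.039, 0.156]] [92 91 91]
242 [[0.56, 0.089, 0.079], [0.59, 0.045, 0.141]] [87 82 74]
244 [[0.576, 0.057, 0.113], [0.567, 0.093, 0.072]] [110 129 159]
[0, 0, 0] [[[322. 289.]]]
[0.011, 0, 0] [[[322. 267.]]]
[0.011, 0, -0.019] [[[322. 281.]]]
[0.011, 0, -0.038] [[[322. 299.]]]
[[ 0.001 -0.965 -0.262  0.066]
 [ 1.     0.001  0.    -0.   ]
 [-0.    -0.262  0.965 -0.17 ]
 [ 0.     0.     0.     1.   ]]
[ 4.01531574e-02 -3.71763852e-02  1.74740660e+00  1.15263601e-06
  1.43197757e+00  2.15135865e-01]
```

View pics/s3.png

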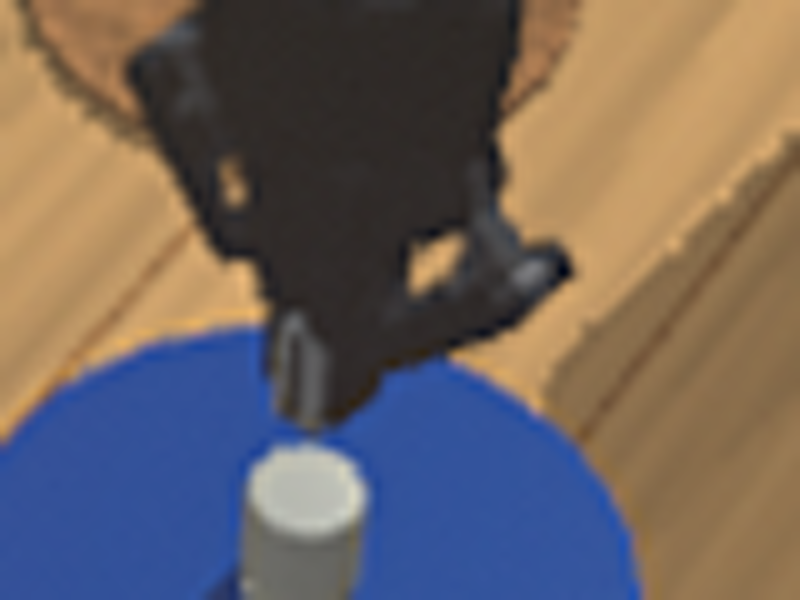

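Both depth views put the shut fingertips at z≈0.15 while the state says TCP 0.113. So the real fingertips sit about 36 mm short of the reported TCP, and the jaws shut just above the knob. I'll open and measure the tips again.

Request:
drive_tool:
  series:
    - [[0, 0, -0.5], 0, 0]
    - [[0, 0, -0.5], 0, 0]
    - [[0, 0, -0.5], 0, 0]
    - [[0, 0, -0.5], 0, 0.4]
    - [[0, 0, -0.5], 0, 0.4]

```text
clock: 7.95
position: [0.5841, 0.049, 0.1379]
tcp_rot: [0.766, 0.643, -0.0, -0.0]
ft_force: [-0.2, 0.1, 0.8]
gripper_width: 0.0512
```

```bash
cat >> h.py <<'E'
def tips(fn):
    s=read_state(); p,d=save('wrist',fn); P=cloud('wrist',d,s)
    Rm=R.from_quat(s['tcp_rot']).as_matrix(); T=(P-s['position'])@Rm
    # finger points: within |x|<.013, tool frame near
    m=(d>0)&(abs(T[...,0])<.016)&(abs(T[...,1])<.065)&(T[...,2]>-.075)&(T[...,2]<.0)&(p.max(2)<130)
    for sg in (-1,1):
        q=T[m&(np.sign(T[...,1])==sg)]
        if len(q): print('side',sg,len(q),'max z(tool)',np.percentile(q[:,2],[90,98,99.5]).round(4),'inner y',np.percentile(abs(q[:,1]),[1,50]).round(4))
    return p,d,P,T
E
python3 - <<'E'
from h import *
p,d,P,T=tips('w3.png'); plan(.5838,.0490,.06)
E
```

```text
side -1 3233 max z(tool) [-0.0392 -0.0334 -0.0315] inner y [0.0255 0.0268]
side 1 3227 max z(tool) [-0.0393 -0.0335 -0.0315] inner y [0.0253 0.0265]
pos [0.5841 0.049  0.1381] yaw -10.03 tilt [-1.1e-03 -1.0e-04 -1.0e+00] F [-0.1  0.2  0.4] t 8.0 w 0.051
SHIFT [-0.    -0.005  1.561] TURN 0
```

View pics/w3.png

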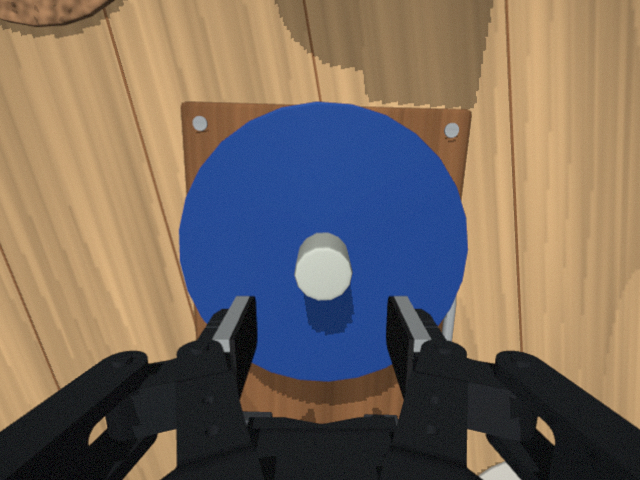

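Request:
drive_tool:
  series:
    - [[0, 0, 0.6], 0, 0.4]
    - [[0, 0, 1.1], 0, 0.4]
    - [[0, 0, 1.4], 0, 0.4]
    - [[0, 0, 1.5], 0, 0.4]
    - [[0, 0, 1.55], 0, 0.4]

```text
clock: 8.5
position: [0.5845, 0.049, 0.0614]
tcp_rot: [0.766, 0.643, -0.0, -0.0]
ft_force: [0.3, -0.6, -0.1]
gripper_width: 0.0512
```

```bash
python3 - <<'E'
from h import *
tips('w4.png'); plan(.5838,.0490,.048)
E
```

```text
side -1 2748 max z(tool) [-0.0364 -0.0127 -0.0121] inner y [0.0241 0.0259]
side 1 2712 max z(tool) [-0.0379 -0.0157 -0.0125] inner y [0.0144 0.0257]
pos [0.5847 0.049  0.0616] yaw -10.03 tilt [ 3.e-04  0.e+00 -1.e+00] F [-0.1  0.3 -0.7] t 8.55 w 0.0514
SHIFT [-0.003 -0.017  0.271] TURN 0
```

View pics/w4.png

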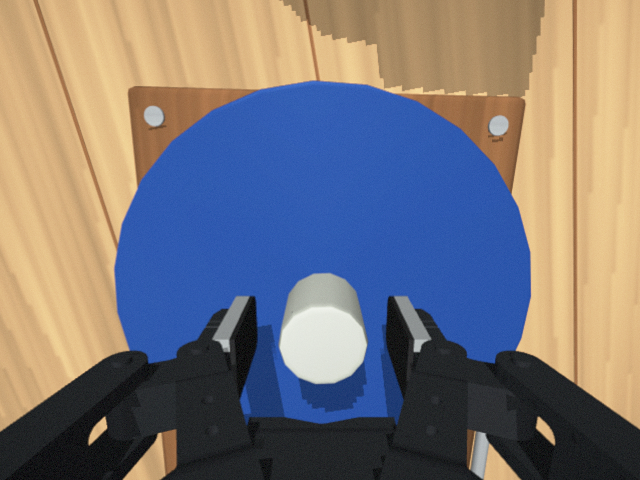

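The knob now sits between the pads at (323,330). I'll lower a bit more and close.

Request:
drive_tool:
  series:
    - [[0, 0, 0.15], 0, 0.4]
    - [[0, 0, 0.26], 0, 0.4]
    - [[0, 0, 0.26], 0, 1]
    - [[0, 0, 0.26], 0, 1]
    - [[0, 0, 0.26], 0, 1]
  squeeze: 80

```text
clock: 9.05
position: [0.5845, 0.049, 0.0485]
tcp_rot: [0.766, 0.643, 0.0, 0.0]
ft_force: [-0.1, -0.6, -1.3]
gripper_width: 0.0303
```

Request:
drive_tool:
  series:
    - [[0, 0, 0], 0, 1]
    - [[0, 0, 0], 0, 1]
    - [[0, 0, -0.1], 0, 1]
    - [[0, 0, -0.3], 0, 1]
    - [[0, 0, -0.6], 0, 1]

```text
clock: 9.55
position: [0.5841, 0.049, 0.0789]
tcp_rot: [0.766, 0.643, -0.0, -0.0]
ft_force: [0.9, 0.0, -2.3]
gripper_width: 0.0303
```

```bash
python3 - <<'E'
from h import *
plan(.432,.304,.16)
E
```

```text
pos [0.5841 0.049  0.0789] yaw -10.03 tilt [-9.e-04 -0.e+00 -1.e+00] F [ 0.9  0.  -2.3] t 9.55 w 0.0303
SHIFT [ 4.492 -3.886 -1.619] TURN 0
```

Request:
drive_tool:
  series:
    - [[0, 0, -0.4], 0, 1]
    - [[0.2, -0.2, -0.8], 0, 1]
    - [[0.7, -0.6, -1.1], 0, 1]
    - [[1.2, -1.1, -1.2], 0, 1]
    - [[1.7, -1.5, -1.2], 0, 1]

```text
clock: 10.05
position: [0.5251, 0.1467, 0.1411]
tcp_rot: [0.766, 0.642, 0.001, 0.001]
ft_force: [0.0, -0.9, -1.8]
gripper_width: 0.0302
```

Request:
drive_tool:
  series:
    - [[0.5, -0.45, 0], 0, 1]
    - [[1.0, -0.9, 0], 0, 1]
    - [[1.5, -1.3, 0], 0, 1]
    - [[2.0, -1.75, 0], 0, 1]
    - [[2.5, -2.2, 0], 0, 1]

```text
clock: 10.55
position: [0.4381, 0.2891, 0.14]
tcp_rot: [0.766, 0.643, 0.001, 0.0]
ft_force: [0.8, 0.4, -2.9]
gripper_width: 0.0305
```

```bash
python3 - <<'E'
from h import *
plan(.432,.304,.02); save('wrist','w5.png')
capture('wrist'); r=spot_point('wrist','trivet'); print([(q['position'],q['score'],atz('wrist',q['position'],0).round(3)) for q in r])
E
```

```text
pos [0.4381 0.2891 0.14  ] yaw -10.03 tilt [ 1.4e-03  8.0e-04 -1.0e+00] F [ 0.8  0.4 -2.9] t 10.55 w 0.0305
SHIFT [ 0.269 -0.175  2.4  ] TURN 0
[]
```

View pics/w5.png

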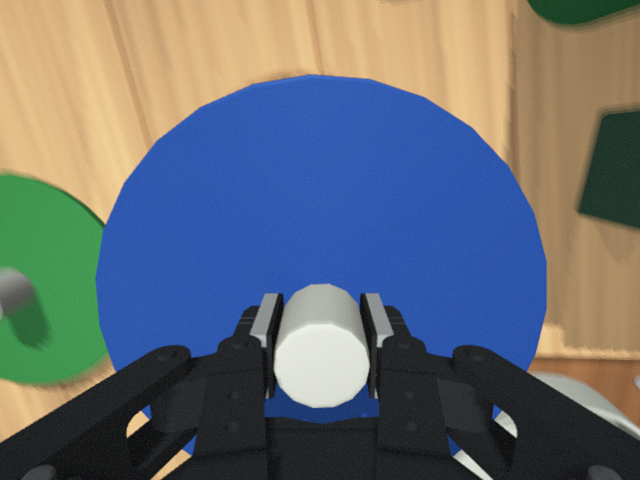

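The lid hangs level in the jaws, with its knob at (322,345). Lowering it onto the trivet.

Request:
drive_tool:
  series:
    - [[0.2, -0.15, 0.5], 0, 1]
    - [[0.27, -0.17, 1.2], 0, 1]
    - [[0.27, -0.17, 1.9], 0, 1]
    - [[0.27, -0.17, 2.4], 0, 1]
    - [[0.27, -0.17, 2.7], 0, 1]

```text
clock: 11.2
position: [0.4327, 0.3019, 0.0021]
tcp_rot: [0.766, 0.642, -0.001, -0.0]
ft_force: [0.2, 0.3, -1.7]
gripper_width: 0.0304
```

Request:
drive_tool:
  series:
    - [[0, 0, 0.05], 0, 1]
    - [[0, 0, 0.1], 0, 1]
    - [[0, 0, 0.14], 0, 1]
    - [[0, 0, 0.17], 0, 1]
    - [[0, 0, 0.19], 0, 1]

```text
clock: 11.7
position: [0.4333, 0.303, -0.0047]
tcp_rot: [0.766, 0.643, 0.001, 0.0]
ft_force: [-7.8, -6.0, 20.0]
gripper_width: 0.0304
```

Request:
drive_tool:
  series:
    - [[0, 0, -0.03], 0, 1]
    - [[0, 0, -0.03], 0, 0.55]
    - [[0, 0, -0.03], 0, 0.45]
    - [[0, 0, -0.03], 0, 0.4]
    - [[0, 0, -0.03], 0, 0.4]

```text
clock: 12.2
position: [0.4328, 0.3028, -0.0047]
tcp_rot: [0.766, 0.643, 0.0, 0.0]
ft_force: [0.6, -0.1, 0.2]
gripper_width: 0.0509
```

Request:
drive_tool:
  series:
    - [[0, 0, -0.5], 0, 0.4]
    - [[0, 0, -1.3], 0, 0.4]
    - [[0, 0, -2.2], 0, 0.4]
    - [[0, 0, -3.1], 0, 0.4]
    - [[0, 0, -4.0], 0, 0.4]

```text
clock: 12.7
position: [0.4325, 0.3026, 0.1972]
tcp_rot: [0.766, 0.643, 0.0, 0.0]
ft_force: [-0.2, 0.6, -0.6]
gripper_width: 0.0511
```

```bash
python3 - <<'E'
from h import *
plan(.4867,-.2767,.2); p,d=save('wrist','w6.png')
P=cloud('wrist',d);h=P[...,2];hsv=cv2.cvtColor(p,cv2.COLOR_RGB2HSV)
m=(hsv[...,0]>105)&(hsv[...,0]<130)&(hsv[...,1]>150)&(h<.04)&(h>.0)&(np.hypot(P[...,0]-.433,P[...,1]-.303)<.13)
q=P[m];A=np.c_[q[:,:2],np.ones(len(q))];print(((q.min(0)+q.max(0))/2).round(4),(q.max(0)-q.min(0)).round(4),np.linalg.lstsq(A,q[:,2],rcond=None)[0])
E
```

```text
pos [0.4325 0.3026 0.1972] yaw -10.03 tilt [ 1.e-04  1.e-04 -1.e+00] F [-0.2  0.6 -0.6] t 12.7 w 0.0511
SHIFT [-11.22    3.085  -0.057] TURN 0
[0.4357 0.3031 0.0235] [0.1817 0.1822 0.0188] [0.00760858 0.00467305 0.02470702]
```

View pics/w6.png

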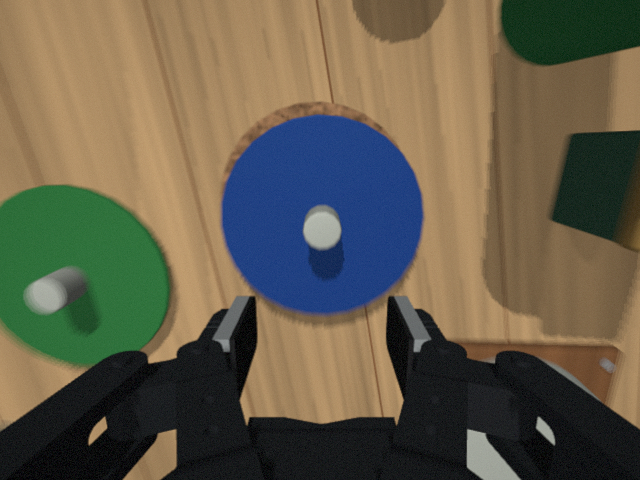

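The lid rests level on the trivet, knob at (322,230). Flying to the cheeses.

Request:
drive_tool:
  series:
    - [[-0.95, 0.26, 0], 0, 0.2]
    - [[-1.9, 0.52, 0], 0, 0.2]
    - [[-2.85, 0.78, 0], 0, 0.2]
    - [[-3.8, 1.04, 0], 0, 0.2]
    - [[-4.75, 1.3, 0], 0, 0.2]

```text
clock: 13.25
position: [0.4552, 0.0558, 0.1953]
tcp_rot: [0.766, 0.643, 0.0, 0.0]
ft_force: [0.9, 0.9, 0.5]
gripper_width: 0.0682
```

Request:
drive_tool:
  series:
    - [[-0.95, 0.26, 0], 0, 0.2]
    - [[-1.9, 0.52, 0], 0, 0.2]
    - [[-2.85, 0.78, 0], 0, 0.2]
    - [[-3.8, 1.04, 0], 0, 0.2]
    - [[-4.75, 1.3, 0], 0, 0.2]

```text
clock: 13.75
position: [0.4778, -0.1898, 0.1952]
tcp_rot: [0.766, 0.642, 0.0, 0.0]
ft_force: [1.0, 0.7, -0.1]
gripper_width: 0.0682
```

```bash
cat >> h.py <<'E'
def cheeses(n,fn):
    s=read_state(); p,d=save(n,fn); P=cloud(n,d,s); h=P[...,2]
    hsv=cv2.cvtColor(p,cv2.COLOR_RGB2HSV); H=hsv[...,0].astype(int)
    for nm,mk in (('red',(H<6)|(H>174)),('yel',(H>22)&(H<33))):
        m=mk&(hsv[...,1]>190)&(hsv[...,2]>90)&(d>0)&(h>.026)&(h<.075)
        nn,l,st,c=cv2.connectedComponentsWithStats(m.astype(np.uint8))
        for i in range(1,nn):
            if st[i,4]>30:
                q=P[l==i]; zt=np.percentile(q[:,2],90); q=q[q[:,2]>zt-.004]
                cc,r=cv2.minEnclosingCircle((q[:,:2]*1000).astype(np.float32))
                print(nm,n,c[i].round(),st[i,4],'ctr mm',np.round(cc,1),'r',round(r,1),'top',round(zt,4))
    return p,d,P
E
python3 - <<'E'
from h import *
plan(.4867,-.2767,.12); cheeses('wrist','w7.png');cheeses('top','t7.png')
E
```

```text
pos [ 0.4778 -0.1898  0.1952] yaw -10.04 tilt [ 5.e-04 -1.e-04 -1.e+00] F [ 1.   0.7 -0.1] t 13.75 w 0.0682
SHIFT [-1.68   0.478  1.505] TURN 0
red wrist [349. 313.] 1188 ctr mm [ 488.5 -279.2] r 20.7 top 0.035
```

View pics/w7.png

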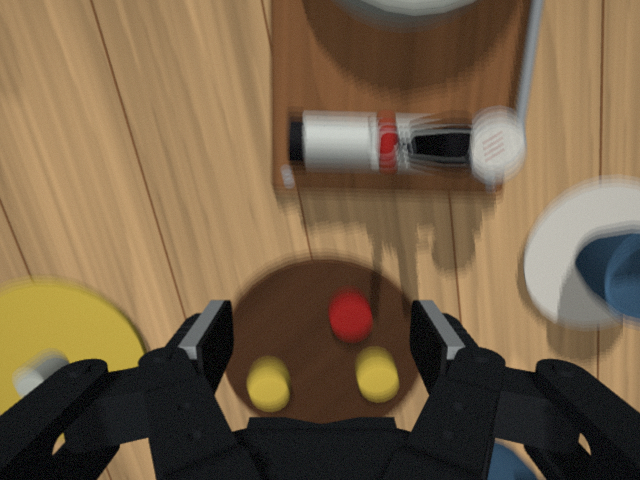

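View pics/t7.png

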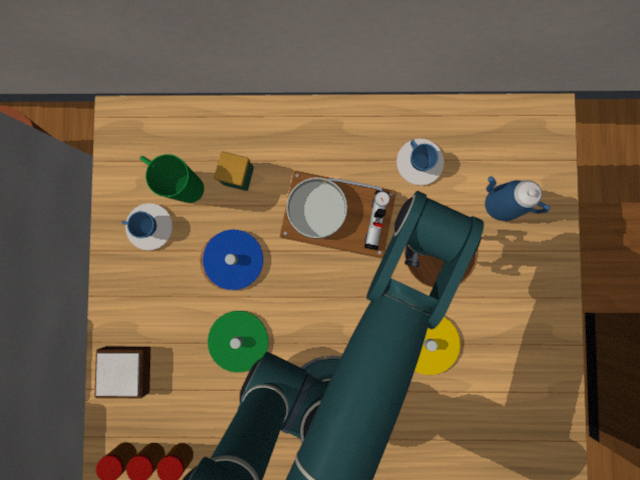

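The wrist view (slightly motion-blurred) shows red at (349,316) and yellow at (268,384) and (377,376). The top view shows the dish open at (317,208) and the blue lid on the trivet.

Request:
drive_tool:
  series:
    - [[-0.85, 0.25, 0.5], 0, 0.2]
    - [[-1.65, 0.5, 1.0], 0, 0.2]
    - [[-1.7, 0.5, 1.5], 0, 0.2]
    - [[-1.7, 0.5, 2.0], 0, 0.2]
    - [[-1.7, 0.5, 2.0], 0, 0.2]

```text
clock: 14.35
position: [0.4865, -0.2747, 0.0916]
tcp_rot: [0.766, 0.642, -0.001, -0.003]
ft_force: [-0.3, 0.7, -0.7]
gripper_width: 0.0683
```

```bash
python3 - <<'E'
from h import *
p,d=capture('top');P=cloud('top',d)
m=(P[...,2]>.055)&(P[...,2]<.075)&(np.hypot(P[...,0]-.583,P[...,1]-.048)<.1)
q=P[m]; print(len(q))
from scipy.optimize import least_squares
f=lambda v:np.hypot(q[:,0]-v[0],q[:,1]-v[1])-.087
r=least_squares(f,[.583,.048],loss='soft_l1',f_scale=.002);print('dish',r.x,np.median(abs(r.fun)))
tips('w8.png');cheeses('wrist','w8.png');plan(.4875,-.278,-.016)
E
```

```text
319
dish [0.58233932 0.04912209] 0.0012323404500223512
side -1 3353 max z(tool) [-0.0423 -0.0371 -0.0354] inner y [0.0339 0.0345]
side 1 3360 max z(tool) [-0.0423 -0.037  -0.0355] inner y [0.0337 0.0343]
red wrist [323. 258.] 2764 ctr mm [ 488.5 -279.4] r 20.5 top 0.035
pos [ 0.4884 -0.2755  0.0967] yaw -10.0 tilt [ 1.1e-03 -6.0e-04 -1.0e+00] F [ 0.4 -0.6  0.2] t 14.5 w 0.0682
SHIFT [-0.051 -0.012  2.254] TURN 0
```

View pics/w8.png

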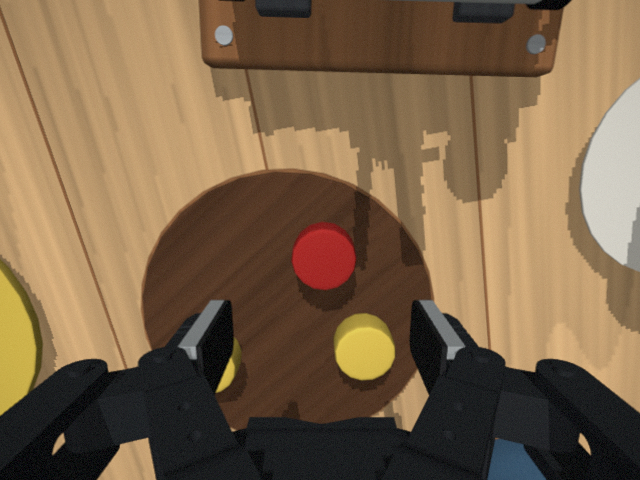

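Red cheese is at (323,257), centred between the jaws. Descending.

Request:
drive_tool:
  series:
    - [[-0.08, 0.01, 0.8], 0, 0.2]
    - [[-0.08, 0.01, 1.5], 0, 0.2]
    - [[-0.08, 0.01, 2.0], 0, 0.2]
    - [[-0.08, 0.01, 2.2], 0, 0.2]
    - [[-0.08, 0.01, 2.22], 0, 0.2]

```text
clock: 15.0
position: [0.488, -0.2796, -0.0153]
tcp_rot: [0.766, 0.643, -0.0, -0.0]
ft_force: [0.1, -0.5, 1.0]
gripper_width: 0.0688
```

```bash
python3 - <<'E'
from h import *
tips('w9.png');plan(.4885,-.2793,-.016)
E
```

```text
side -1 8670 max z(tool) [-0.025  -0.0245 -0.0242] inner y [0.0147 0.0344]
side 1 8257 max z(tool) [-0.0249 -0.023  -0.0218] inner y [0.0146 0.0342]
pos [ 0.4884 -0.2798 -0.0144] yaw -10.01 tilt [ 1.e-03 -6.e-04 -1.e+00] F [0.6 0.1 0.1] t 15.05 w 0.0682
SHIFT [0.011 0.    0.032] TURN 0
```

View pics/w9.png

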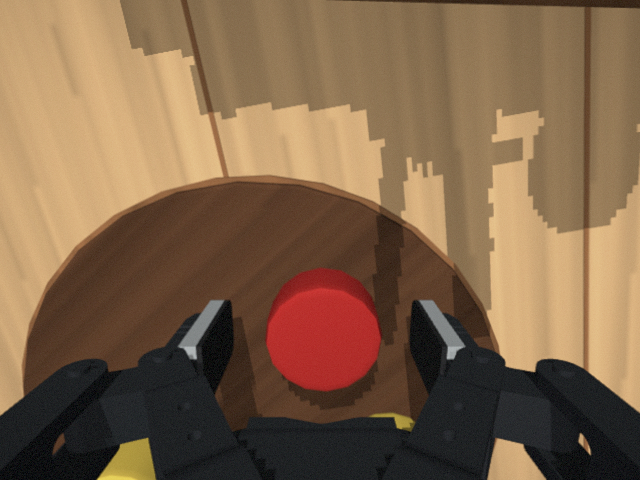

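Request:
drive_tool:
  series:
    - [[0, 0, 0], 0, 0.6]
    - [[0, 0, 0], 0, 0.8]
    - [[0, 0, 0], 0, 0.8]
    - [[0, 0, 0], 0, 0.8]
    - [[0, 0, -0.3], 0, 0.8]
  squeeze: 50

```text
clock: 15.55
position: [0.4873, -0.2794, -0.0007]
tcp_rot: [0.766, 0.643, -0.0, -0.001]
ft_force: [1.1, -0.2, -0.4]
gripper_width: 0.0404
```

Request:
drive_tool:
  series:
    - [[0, 0, -0.8], 0, 0.8]
    - [[0, 0, -1.7], 0, 0.8]
    - [[0, 0, -2.6], 0, 0.8]
    - [[0, 0, -3.1], 0, 0.8]
    - [[0, 0, -3.2], 0, 0.8]

```text
clock: 16.05
position: [0.4887, -0.2803, 0.1648]
tcp_rot: [0.766, 0.643, 0.001, 0.003]
ft_force: [-0.4, -0.3, -1.3]
gripper_width: 0.0405
```

```bash
python3 - <<'E'
from h import *
plan(.57,.09,.15)
E
```

```text
pos [ 0.4887 -0.2803  0.1648] yaw -10.02 tilt [ 0.0055 -0.0035 -1.    ] F [-0.4 -0.3 -1.3] t 16.05 w 0.0405
SHIFT [7.577 0.309 0.279] TURN 0
```

Request:
drive_tool:
  series:
    - [[0.9, 0.08, -0.1], 0, 0.8]
    - [[1.8, 0.16, -0.1], 0, 0.8]
    - [[2.7, 0.25, -0.1], 0, 0.8]
    - [[3.6, 0.33, -0.1], 0, 0.8]
    - [[4.5, 0.41, -0.1], 0, 0.8]

```text
clock: 16.55
position: [0.5469, -0.0599, 0.1645]
tcp_rot: [0.766, 0.643, -0.0, 0.0]
ft_force: [1.5, 0.1, -0.6]
gripper_width: 0.0401
```

Request:
drive_tool:
  series:
    - [[0.9, 0.08, 0], 0, 0.8]
    - [[1.8, 0.16, 0], 0, 0.8]
    - [[2.6, 0.24, 0], 0, 0.8]
    - [[3.1, 0.29, 0], 0, 0.8]
    - [[3.27, 0.3, 0.2], 0, 0.8]

```text
clock: 17.05
position: [0.5908, 0.099, 0.155]
tcp_rot: [0.765, 0.643, 0.001, 0.0]
ft_force: [0.0, -0.1, 0.5]
gripper_width: 0.0397
```

```bash
python3 - <<'E'
from h import *
plan(.591,.096,.002); save('wrist','w10.png')
E
```

```text
pos [0.5908 0.099  0.155 ] yaw -9.9 tilt [ 1.3e-03  4.0e-04 -1.0e+00] F [ 0.  -0.1  0.5] t 17.05 w 0.0397
SHIFT [-0.06   0.01   3.061] TURN 0
```

View pics/w10.png

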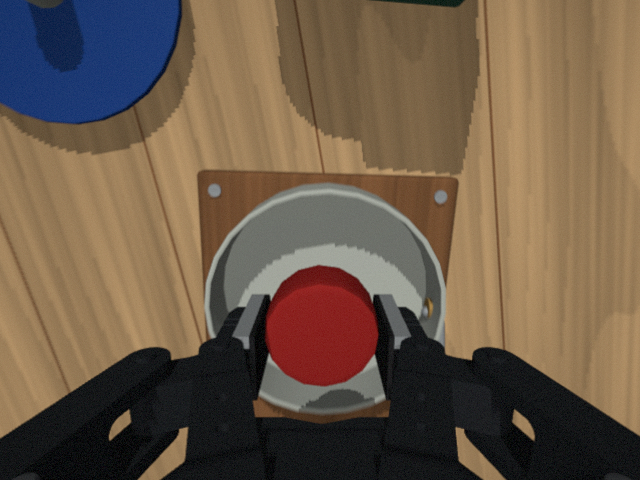

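The cheese is in the jaws at (322,325) over the open dish (325,300). Lowering and releasing.

Request:
drive_tool:
  series:
    - [[-0.06, 0, 0.9], 0, 0.8]
    - [[-0.06, 0, 1.8], 0, 0.8]
    - [[-0.06, 0, 2.5], 0, 0.8]
    - [[-0.06, 0, 2.9], 0, 0.8]
    - [[-0.06, 0, 3.05], 0, 0.8]

```text
clock: 17.6
position: [0.5877, 0.0922, 0.0001]
tcp_rot: [0.766, 0.642, -0.002, -0.001]
ft_force: [-42.4, -7.5, 62.2]
gripper_width: 0.0403
```

Request:
drive_tool:
  series:
    - [[0, 0, 0], 0, 0.8]
    - [[0, 0, 0], 0, 0.4]
    - [[0, 0, 0], 0, 0.35]
    - [[0, 0, 0], 0, 0.35]
    - [[0, 0, -0.5], 0, 0.35]

```text
clock: 18.1
position: [0.588, 0.0933, 0.0242]
tcp_rot: [0.766, 0.643, -0.002, -0.001]
ft_force: [0.6, 0.1, -0.3]
gripper_width: 0.0551
```

Request:
drive_tool:
  series:
    - [[0, 0, -0.9], 0, 0.35]
    - [[0, 0, -1.8], 0, 0.35]
    - [[0, 0, -2.6], 0, 0.2]
    - [[0, 0, -3.0], 0, 0.2]
    - [[0, 0, -3.2], 0, 0.2]

```text
clock: 18.6
position: [0.5904, 0.0937, 0.1895]
tcp_rot: [0.766, 0.643, 0.001, 0.001]
ft_force: [0.6, 0.0, 0.3]
gripper_width: 0.0681
```

```bash
python3 - <<'E'
from h import *
cheeses('wrist','w11.png'); cheeses('top','t11.png'); plan(.5025,-.346,.17)
E
```

```text
red wrist [320. 227.] 1576 ctr mm [589.4  93.7] r 19.8 top 0.0492
red top [303. 207.] 90 ctr mm [586.3  90.7] r 18.8 top 0.0531
yel top [450. 236.] 148 ctr mm [ 503.  -347.7] r 19.6 top 0.0387
yel top [447. 272.] 155 ctr mm [ 394.3 -338.8] r 20.0 top 0.0394
pos [0.5901 0.0937 0.1877] yaw -10.03 tilt [ 1.5e-03  2.0e-04 -1.0e+00] F [-0.2  0.4  0. ] t 18.7 w 0.0685
SHIFT [-8.965 -0.194  0.35 ] TURN 0
```

View pics/w11.png

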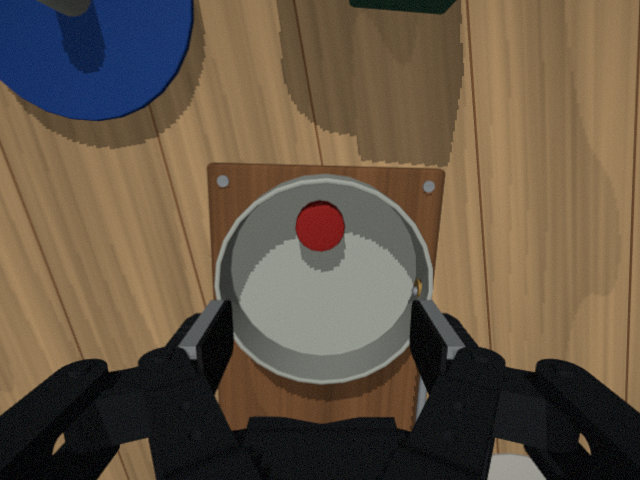

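The cheese lies flat in the dish at (320,227). I pressed it onto the floor a bit hard (62 N peak), so I'll release higher from now on. Next, the yellow cheese.

Request:
drive_tool:
  series:
    - [[-0.95, -0.02, 0], 0, 0.2]
    - [[-1.9, -0.04, 0], 0, 0.2]
    - [[-2.85, -0.06, 0], 0, 0.2]
    - [[-3.8, -0.08, 0], 0, 0.2]
    - [[-4.75, -0.1, 0], 0, 0.2]

```text
clock: 19.2
position: [0.5423, -0.1408, 0.1848]
tcp_rot: [0.766, 0.643, -0.001, -0.001]
ft_force: [0.8, -0.6, 0.2]
gripper_width: 0.0682
```

Request:
drive_tool:
  series:
    - [[-0.95, -0.02, 0], 0, 0.2]
    - [[-1.9, -0.04, 0], 0, 0.2]
    - [[-2.85, -0.06, 0.2], 0, 0.2]
    - [[-3.7, -0.08, 0.7], 0, 0.2]
    - [[-4.2, -0.09, 1.3], 0, 0.2]

```text
clock: 19.7
position: [0.5012, -0.3479, 0.1197]
tcp_rot: [0.767, 0.642, -0.0, -0.0]
ft_force: [1.0, 0.7, -0.1]
gripper_width: 0.0684
```

Request:
drive_tool:
  series:
    - [[0, 0, 0.4], 0, 0.2]
    - [[0, 0, 0.6], 0, 0.2]
    - [[0, 0, 0.6], 0, 0.2]

```text
clock: 20.0
position: [0.5017, -0.3444, 0.0894]
tcp_rot: [0.766, 0.643, -0.0, -0.002]
ft_force: [-0.4, 0.2, 0.5]
gripper_width: 0.0683
```

```bash
python3 - <<'E'
from h import *
cheeses('wrist','w12.png'); plan(.503,-.347,-.014)
E
```

```text
pos [ 0.5023 -0.3446  0.0911] yaw -10.0 tilt [-1.2e-03  9.0e-04 -1.0e+00] F [-0.5  0.6 -0.6] t 20.05 w 0.0684
SHIFT [-0.046  0.024  2.102] TURN 0
```

View pics/w12.png

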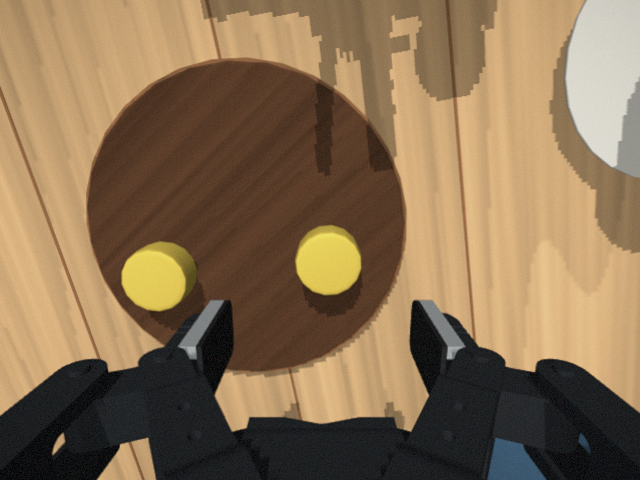

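```bash
sed -i 's/(H>22)&(H<33)/(H>20)\&(H<36)/; s/>190)/>140)/' h.py; python3 - <<'E'
from h import *
cheeses('wrist','w12b.png'); print(atz('wrist',(328,260),.034))
plan(.503,-.347,-.014)
E
```

```text
yel wrist [327. 261.] 3343 ctr mm [ 504.5 -349.9] r 20.7 top 0.0349
yel wrist [155. 277.] 3378 ctr mm [ 395.5 -341.5] r 21.2 top 0.0349
[ 0.50626349 -0.34873497  0.034     ]
pos [ 0.5028 -0.3448  0.0923] yaw -9.98 tilt [ 2.e-04 -1.e-04 -1.e+00] F [ 0.  -0.3  0.5] t 20.1 w 0.0687
SHIFT [-0.042  0.01   2.126] TURN 0
```

Request:
drive_tool:
  series:
    - [[-0.09, 0.05, 0.8], 0, 0.2]
    - [[-0.09, 0.05, 1.5], 0, 0.2]
    - [[-0.09, 0.05, 1.95], 0, 0.2]
    - [[-0.09, 0.05, 2.1], 0, 0.2]
    - [[-0.09, 0.05, 2.12], 0, 0.2]

```text
clock: 20.6
position: [0.5046, -0.3499, -0.0136]
tcp_rot: [0.766, 0.643, 0.0, 0.0]
ft_force: [-0.6, -0.4, 0.2]
gripper_width: 0.0683
```

Request:
drive_tool:
  series:
    - [[0, 0, 0], 0, 0.6]
    - [[0, 0, 0], 0, 0.8]
    - [[0, 0, 0], 0, 0.8]
    - [[0, 0, 0], 0, 0.8]
    - [[0, 0, -0.3], 0, 0.8]

```text
clock: 21.1
position: [0.5039, -0.3498, 0.001]
tcp_rot: [0.766, 0.643, -0.0, -0.001]
ft_force: [-0.7, 0.3, -0.3]
gripper_width: 0.0402
```

Request:
drive_tool:
  series:
    - [[0, 0, -0.8], 0, 0.8]
    - [[0, 0, -1.7], 0, 0.8]
    - [[0, 0, -2.6], 0, 0.8]
    - [[0, 0, -3.1], 0, 0.8]
    - [[0, 0, -3.2], 0, 0.8]

```text
clock: 21.6
position: [0.5052, -0.3509, 0.1667]
tcp_rot: [0.766, 0.643, 0.001, 0.003]
ft_force: [0.0, 0.4, -0.9]
gripper_width: 0.0402
```

```bash
python3 - <<'E'
from h import *
plan(.583,.048,.16)
E
```

```text
pos [ 0.5052 -0.3509  0.1667] yaw -10.02 tilt [ 0.0055 -0.0042 -1.    ] F [ 0.   0.4 -0.9] t 21.6 w 0.0402
SHIFT [8.128 0.142 0.11 ] TURN 0
```

Request:
drive_tool:
  series:
    - [[0.9, 0.02, -0.1], 0, 0.8]
    - [[1.8, 0.03, -0.1], 0, 0.8]
    - [[2.7, 0.05, -0.1], 0, 0.8]
    - [[3.6, 0.07, -0.1], 0, 0.8]
    - [[4.5, 0.08, -0.1], 0, 0.8]

```text
clock: 22.1
position: [0.547, -0.1275, 0.1661]
tcp_rot: [0.766, 0.643, 0.0, 0.0]
ft_force: [1.4, -0.3, 0.5]
gripper_width: 0.0405
```

Request:
drive_tool:
  series:
    - [[0.9, 0.02, 0], 0, 0.8]
    - [[1.8, 0.03, 0], 0, 0.8]
    - [[2.7, 0.04, 0], 0, 0.8]
    - [[3.4, 0.06, 0], 0, 0.8]
    - [[3.63, 0.06, 0], 0, 0.8]

```text
clock: 22.6
position: [0.5818, 0.0519, 0.1659]
tcp_rot: [0.765, 0.644, 0.0, -0.0]
ft_force: [0.4, -1.2, -0.7]
gripper_width: 0.0404
```

```bash
python3 - <<'E'
from h import *
capture('wrist');plan(.583,.047,.007); save('wrist','w13.png')
E
```

```text
pos [0.5818 0.0518 0.1658] yaw -9.88 tilt [-4.e-04  5.e-04 -1.e+00] F [-1.5  0.9  0.6] t 22.65 w 0.0401
SHIFT [-0.093  0.041  3.176] TURN 0
```

View pics/w13.png

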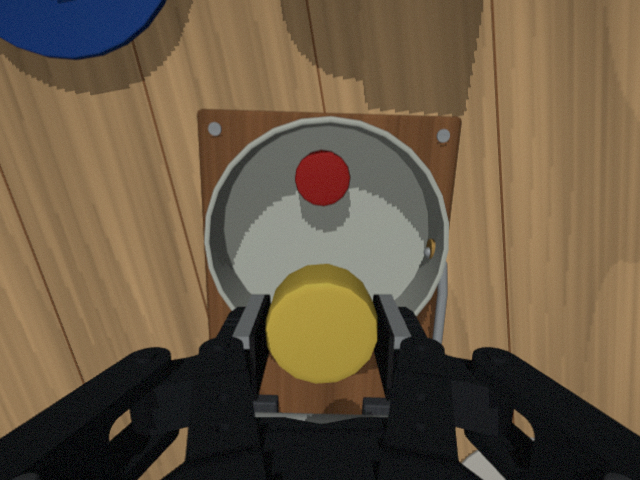

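Request:
drive_tool:
  series:
    - [[-0.09, 0.02, 0.9], 0, 0.8]
    - [[-0.09, 0.02, 1.8], 0, 0.8]
    - [[-0.09, 0.02, 2.5], 0, 0.8]
    - [[-0.09, 0.02, 2.9], 0, 0.8]
    - [[-0.09, 0.02, 3.0], 0, 0.8]

```text
clock: 23.2
position: [0.5805, 0.0429, 0.0133]
tcp_rot: [0.767, 0.642, -0.002, -0.001]
ft_force: [-0.3, 0.5, -1.1]
gripper_width: 0.0402
```

Request:
drive_tool:
  series:
    - [[0, 0, 0.06], 0, 0.8]
    - [[0, 0, 0.1], 0, 0.8]

```text
clock: 23.4
position: [0.5828, 0.0438, 0.0121]
tcp_rot: [0.766, 0.642, 0.001, 0.001]
ft_force: [0.3, -0.4, 0.4]
gripper_width: 0.0405
```

Request:
drive_tool:
  series:
    - [[0.05, 0, 0.06], 0, 0.8]
    - [[0.05, 0, 0.12], 0, 0.8]
    - [[0.05, 0, 0.15], 0, 0.8]
    - [[0.05, 0, 0.15], 0, 0.8]

```text
clock: 23.8
position: [0.5825, 0.0468, 0.0033]
tcp_rot: [0.766, 0.643, -0.0, -0.0]
ft_force: [0.8, -0.7, -0.1]
gripper_width: 0.0404
```

Request:
drive_tool:
  series:
    - [[0, 0, 0], 0, 0.4]
    - [[0, 0, 0], 0, 0.35]
    - [[0, 0, 0], 0, 0.35]
    - [[0, 0, -0.4], 0, 0.35]
    - [[0, 0, -1.2], 0, 0.35]

```text
clock: 24.3
position: [0.5808, 0.0467, 0.0611]
tcp_rot: [0.766, 0.643, -0.002, -0.002]
ft_force: [0.7, 0.5, 0.5]
gripper_width: 0.0553
```

Request:
drive_tool:
  series:
    - [[0, 0, -0.9], 0, 0.2]
    - [[0, 0, -1.6], 0, 0.2]
    - [[0, 0, -2.1], 0, 0.2]
    - [[0, 0, -2.3], 0, 0.2]

```text
clock: 24.7
position: [0.5833, 0.0468, 0.1813]
tcp_rot: [0.766, 0.643, 0.001, 0.001]
ft_force: [0.8, -0.1, 0.2]
gripper_width: 0.068
```

```bash
python3 - <<'E'
from h import *
capture('wrist');cheeses('wrist','w14.png'); cheeses('top','t14.png'); plan(.3955,-.3415,.18)
E
```

```text
red wrist [318. 170.] 2075 ctr mm [589.3  93.4] r 20.1 top 0.0492
yel wrist [320. 226.] 1948 ctr mm [582.3  48.2] r 20.1 top 0.0491
red top [300. 208.] 83 ctr mm [583.4  98.1] r 18.1 top 0.0524
yel top [320. 211.] 41 ctr mm [576.1  38.8] r 14.1 top 0.0513
yel top [447. 272.] 158 ctr mm [ 394.  -339.2] r 19.8 top 0.039
pos [0.5824 0.0468 0.1776] yaw -10.03 tilt [-3.e-04  0.e+00 -1.e+00] F [ 0.1 -0.9 -0.4] t 24.85 w 0.0684
SHIFT [-8.298 -2.329 -0.047] TURN 0
```

View pics/w14.png

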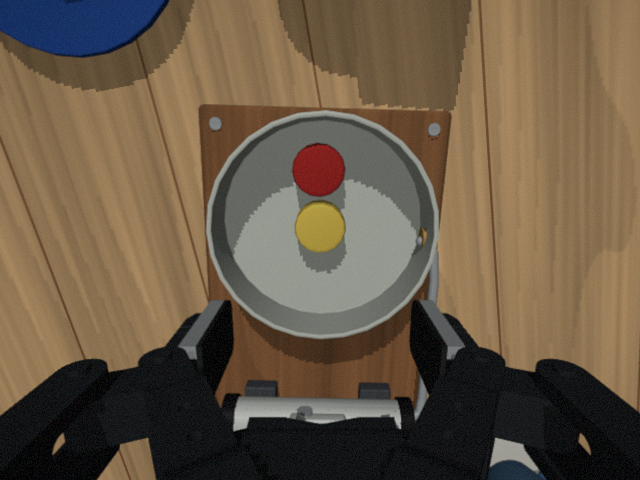

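Red at (318,170) and yellow at (320,226) both lie flat in the dish. Now the last yellow.

Request:
drive_tool:
  series:
    - [[-0.9, -0.25, -0.1], 0, 0.2]
    - [[-1.8, -0.5, -0.1], 0, 0.2]
    - [[-2.7, -0.76, -0.1], 0, 0.2]
    - [[-3.6, -1.01, -0.1], 0, 0.2]
    - [[-4.5, -1.26, -0.1], 0, 0.2]

```text
clock: 25.35
position: [0.4797, -0.165, 0.1812]
tcp_rot: [0.766, 0.643, -0.001, -0.001]
ft_force: [0.8, -0.3, -0.6]
gripper_width: 0.0683
```

Request:
drive_tool:
  series:
    - [[-0.9, -0.25, 0], 0, 0.2]
    - [[-1.8, -0.5, 0], 0, 0.2]
    - [[-2.7, -0.76, 0.2], 0, 0.2]
    - [[-3.5, -1.0, 0.7], 0, 0.2]
    - [[-3.85, -1.07, 1.3], 0, 0.2]

```text
clock: 25.85
position: [0.393, -0.3464, 0.1163]
tcp_rot: [0.767, 0.642, -0.0, -0.0]
ft_force: [0.2, 0.0, -0.6]
gripper_width: 0.0683
```

Request:
drive_tool:
  series:
    - [[0, 0, 0.4], 0, 0.2]
    - [[0, 0, 0.5], 0, 0.2]
    - [[0, 0, 0.5], 0, 0.2]

```text
clock: 26.15
position: [0.3946, -0.3434, 0.0918]
tcp_rot: [0.766, 0.643, -0.0, -0.001]
ft_force: [-0.4, 0.6, 0.6]
gripper_width: 0.0683
```

```bash
python3 - <<'E'
from h import *
capture('wrist');cheeses('wrist','w15.png'); plan(.3955,-.3415,-.014)
E
```

```text
yel wrist [321. 250.] 3345 ctr mm [ 395.2 -341.8] r 20.6 top 0.035
pos [ 0.3955 -0.3438  0.0939] yaw -9.98 tilt [ 3.e-04 -3.e-04 -1.e+00] F [0.6 0.2 0.6] t 26.25 w 0.0681
SHIFT [ 0.047 -0.009  2.159] TURN 0
```

View pics/w15.png

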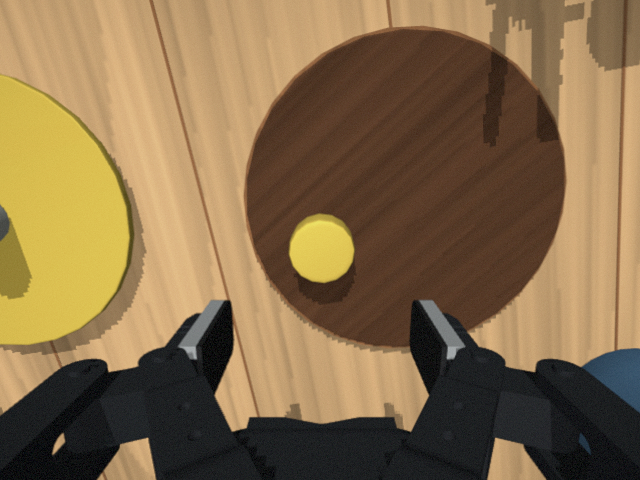

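The last yellow is at (321,249), alone on the board. Descend and grip.

Request:
drive_tool:
  series:
    - [[0.04, -0.01, 0.8], 0, 0.2]
    - [[0.04, -0.01, 1.5], 0, 0.2]
    - [[0.04, -0.01, 1.95], 0, 0.2]
    - [[0.04, -0.01, 2.12], 0, 0.2]
    - [[0.04, -0.01, 2.15], 0, 0.2]

```text
clock: 26.75
position: [0.3953, -0.3418, -0.0139]
tcp_rot: [0.766, 0.643, -0.0, -0.0]
ft_force: [0.7, -0.1, 0.4]
gripper_width: 0.0684
```

Request:
drive_tool:
  series:
    - [[0, 0, 0], 0, 0.6]
    - [[0, 0, 0], 0, 0.8]
    - [[0, 0, 0], 0, 0.8]
    - [[0, 0, 0], 0, 0.8]
    - [[0, 0, -0.3], 0, 0.8]

```text
clock: 27.25
position: [0.3947, -0.3417, 0.001]
tcp_rot: [0.766, 0.643, -0.0, -0.001]
ft_force: [-0.2, -0.7, -0.4]
gripper_width: 0.0403
```

Request:
drive_tool:
  series:
    - [[0, 0, -0.8], 0, 0.8]
    - [[0, 0, -1.7], 0, 0.8]
    - [[0, 0, -2.6], 0, 0.8]
    - [[0, 0, -3.1], 0, 0.8]
    - [[0, 0, -3.2], 0, 0.8]

```text
clock: 27.75
position: [0.3958, -0.3428, 0.1664]
tcp_rot: [0.766, 0.643, 0.0, 0.003]
ft_force: [-0.3, -0.7, -0.6]
gripper_width: 0.0399
```

```bash
python3 - <<'E'
from h import *
plan(.575,.002,.17)
E
```

```text
pos [ 0.3958 -0.3428  0.1664] yaw -10.02 tilt [ 0.0048 -0.0046 -1.    ] F [-0.3 -0.7 -0.6] t 27.75 w 0.0399
SHIFT [ 7.415  2.329 -0.087] TURN 0
```

Request:
drive_tool:
  series:
    - [[0.9, 0.28, -0.1], 0, 0.8]
    - [[1.8, 0.57, -0.1], 0, 0.8]
    - [[2.7, 0.85, -0.1], 0, 0.8]
    - [[3.6, 1.13, -0.1], 0, 0.8]
    - [[4.5, 1.41, -0.1], 0, 0.8]

```text
clock: 28.25
position: [0.5038, -0.1308, 0.1662]
tcp_rot: [0.766, 0.643, 0.0, 0.0]
ft_force: [0.0, -0.7, -0.8]
gripper_width: 0.0399
```

Request:
drive_tool:
  series:
    - [[0.9, 0.28, 0], 0, 0.8]
    - [[1.8, 0.57, 0], 0, 0.8]
    - [[2.5, 0.79, 0], 0, 0.8]
    - [[2.85, 0.9, 0], 0, 0.8]
    - [[2.93, 0.92, 0], 0, 0.8]

```text
clock: 28.75
position: [0.5746, 0.0049, 0.1657]
tcp_rot: [0.766, 0.643, -0.0, -0.0]
ft_force: [0.9, 0.2, -0.3]
gripper_width: 0.04
```

```bash
python3 - <<'E'
from h import *
capture('wrist');capture('wrist');plan(.575,.003,.012); save('wrist','w16.png')
E
```

```text
pos [0.5741 0.0033 0.1657] yaw -10.0 tilt [-5.e-04 -2.e-04 -1.e+00] F [ 0.1  0.5 -0.9] t 28.85 w 0.0406
SHIFT [-2.000e-03  2.100e-02  3.075e+00] TURN 0
```

View pics/w16.png

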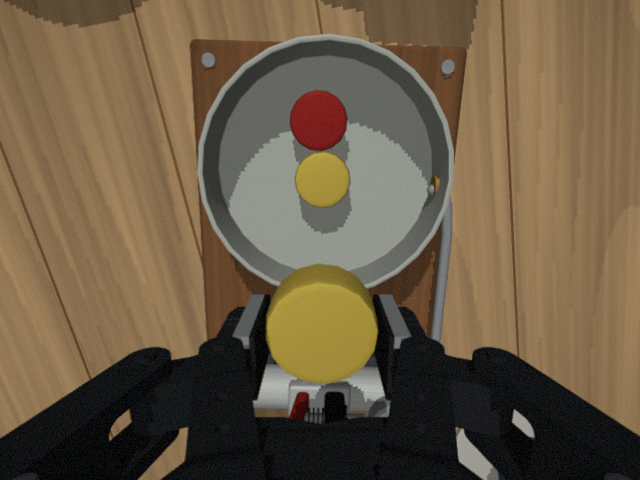

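Request:
drive_tool:
  series:
    - [[0, 0.02, 0.9], 0, 0.8]
    - [[0, 0.02, 1.8], 0, 0.8]
    - [[0, 0.02, 2.5], 0, 0.8]
    - [[0, 0.02, 2.9], 0, 0.8]
    - [[0, 0.02, 3.02], 0, 0.8]

```text
clock: 29.4
position: [0.5737, 0.002, 0.0126]
tcp_rot: [0.767, 0.642, -0.001, -0.001]
ft_force: [0.0, -1.3, -0.0]
gripper_width: 0.0404
```

Request:
drive_tool:
  series:
    - [[0, 0, 0.06], 0, 0.8]
    - [[0, 0, 0.12], 0, 0.8]
    - [[0, 0, 0.17], 0, 0.8]
    - [[0, 0, 0.17], 0, 0.8]

```text
clock: 29.8
position: [0.5756, 0.0033, 0.0069]
tcp_rot: [0.766, 0.643, 0.0, 0.0]
ft_force: [-0.3, -1.1, -0.5]
gripper_width: 0.0405
```

Request:
drive_tool:
  series:
    - [[0, 0, 0.05], 0, 0.8]
    - [[0, 0, 0.05], 0, 0.4]
    - [[0, 0, 0.05], 0, 0.35]
    - [[0, 0, 0.05], 0, 0.35]
    - [[0, 0, -0.4], 0, 0.35]

```text
clock: 30.3
position: [0.5738, 0.0035, 0.024]
tcp_rot: [0.766, 0.643, -0.002, -0.001]
ft_force: [-0.3, 0.5, 1.4]
gripper_width: 0.0557
```

Request:
drive_tool:
  series:
    - [[0, 0, -0.9], 0, 0.35]
    - [[0, 0, -1.8], 0, 0.35]
    - [[0, 0, -2.6], 0, 0.35]
    - [[0, 0, -3.1], 0, 0.35]
    - [[0, 0, -3.3], 0, 0.35]

```text
clock: 30.8
position: [0.5761, 0.0034, 0.1945]
tcp_rot: [0.766, 0.643, 0.001, 0.001]
ft_force: [0.8, -1.0, -0.4]
gripper_width: 0.0555
```

```bash
python3 - <<'E'
from h import *
capture('wrist');cheeses('wrist','w17.png'); p,d=save('top','t17.png')
P=cloud('top',d);h=P[...,2]
m=(h>.045)&(h<.08)&(np.hypot(P[...,0]-.433,P[...,1]-.303)<.1)
q=P[m];print('knob',len(q),((q.min(0)+q.max(0))/2).round(4))
plan(.4337,.3028,.18)
E
```

```text
red wrist [315. 119.] 2118 ctr mm [586.1  87.4] r 20.1 top 0.0491
yel wrist [320. 197.] 3722 ctr mm [579.   25.2] r 40.6 top 0.0492
knob 96 [0.4319 0.3029 0.0557]
pos [0.5752 0.0034 0.1906] yaw -10.03 tilt [-4.e-04  0.e+00 -1.e+00] F [ 0.3  0.5 -0.2] t 30.95 w 0.0552
SHIFT [ 5.404 -3.83   0.213] TURN 0
```

View pics/w17.png

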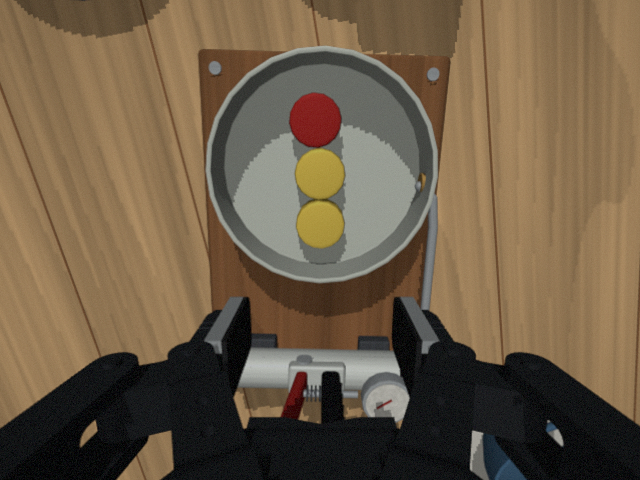

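View pics/t17.png

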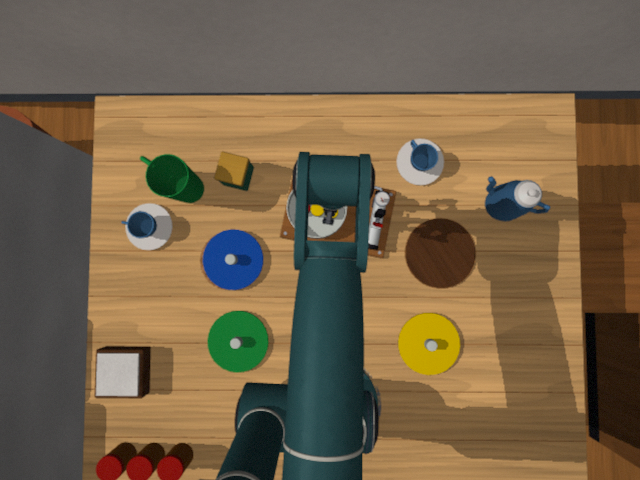

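All three cheeses lie flat in the dish at (315,119), (320,174) and (320,224), with tops at 49 mm. The board is empty, and the lid is still on the trivet at top (231,259). Fetching the lid.

Request:
drive_tool:
  series:
    - [[0.75, -0.53, 0], 0, 0.35]
    - [[1.5, -1.06, 0], 0, 0.35]
    - [[2.25, -1.6, 0], 0, 0.35]
    - [[3.0, -2.13, 0], 0, 0.35]
    - [[3.75, -2.66, 0], 0, 0.35]

```text
clock: 31.45
position: [0.4754, 0.2124, 0.1891]
tcp_rot: [0.766, 0.642, -0.001, -0.0]
ft_force: [0.9, 0.2, -0.6]
gripper_width: 0.0554
```

Request:
drive_tool:
  series:
    - [[0.75, -0.53, 0.2], 0, 0.35]
    - [[1.4, -1.0, 0.8], 0, 0.35]
    - [[1.66, -1.18, 1.4], 0, 0.35]
    - [[1.66, -1.18, 1.6], 0, 0.35]
    - [[1.66, -1.18, 1.6], 0, 0.35]

```text
clock: 31.95
position: [0.4323, 0.3024, 0.1086]
tcp_rot: [0.766, 0.643, -0.002, -0.0]
ft_force: [0.2, -0.2, 0.4]
gripper_width: 0.0558
```

```bash
cat >> h.py <<'E'
def knobw(fn,z0,z1):
    s=read_state(); p,d=save('wrist',fn); P=cloud('wrist',d,s); h=P[...,2]
    hsv=cv2.cvtColor(p,cv2.COLOR_RGB2HSV)
    m=(h>z0)&(h<z1)&(hsv[...,1]<60)&(hsv[...,2]>130)&(np.hypot(P[...,0]-s['position'][0],P[...,1]-s['position'][1])<.08)
    nn,l,st,c=cv2.connectedComponentsWithStats(m.astype(np.uint8))
    for i in range(1,nn):
        if st[i,4]>200:
            q=P[l==i]; zt=np.percentile(q[:,2],90); q=q[q[:,2]>zt-.003]
            cc,r=cv2.minEnclosingCircle((q[:,:2]*1000).astype(np.float32)); print('knob',c[i].round(),np.round(cc,1),round(r,1),'top',round(zt,4))
E
python3 - <<'E'
from h import *
capture('wrist');knobw('w18.png',.045,.08); plan(.4333,.3029,-.004)
E
```

```text
knob [321. 257.] [432.3 301.5] 15.7 top 0.0591
pos [0.4339 0.3025 0.1117] yaw -10.08 tilt [ 0.e+00 -2.e-04 -1.e+00] F [ 0.2 -0.7 -0.7] t 32.05 w 0.0554
SHIFT [ 0.007 -0.014  2.314] TURN 0
```

View pics/w18.png

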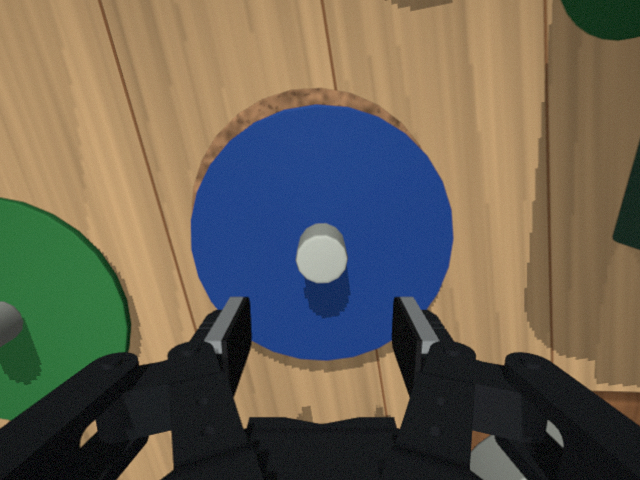

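The lid is unmoved on the trivet, knob at (321,257). Gripping.

Request:
drive_tool:
  series:
    - [[-0.01, -0.02, 0.8], 0, 0.35]
    - [[-0.01, -0.02, 1.5], 0, 0.35]
    - [[-0.01, -0.02, 2.0], 0, 0.35]
    - [[-0.01, -0.02, 2.22], 0, 0.35]
    - [[-0.01, -0.02, 2.28], 0, 0.35]

```text
clock: 32.55
position: [0.4328, 0.3023, -0.0025]
tcp_rot: [0.767, 0.642, -0.0, 0.0]
ft_force: [-0.5, -1.1, -0.1]
gripper_width: 0.0552
```

Request:
drive_tool:
  series:
    - [[0, 0, 0], 0, 0.35]
    - [[0, 0, 0], 0, 0.7]
    - [[0, 0, 0], 0, 1]
    - [[0, 0, 0], 0, 1]
    - [[0, 0, 0], 0, 1]
  squeeze: 90

```text
clock: 33.05
position: [0.4332, 0.3033, -0.0008]
tcp_rot: [0.766, 0.643, 0.001, 0.0]
ft_force: [-0.7, -1.6, 7.0]
gripper_width: 0.0296
```

Request:
drive_tool:
  series:
    - [[0, 0, 0], 0, 1]
    - [[0, 0, -0.1], 0, 1]
    - [[0, 0, -0.3], 0, 1]
    - [[0, 0, -0.6], 0, 1]
    - [[0, 0, -0.9], 0, 1]

```text
clock: 33.55
position: [0.4324, 0.3029, 0.044]
tcp_rot: [0.766, 0.643, 0.0, 0.0]
ft_force: [-0.3, 0.5, -1.1]
gripper_width: 0.0298
```

```bash
python3 - <<'E'
from h import *
plan(.583,.049,.15)
E
```

```text
pos [0.4324 0.3029 0.044 ] yaw -10.02 tilt [ 4.e-04  3.e-04 -1.e+00] F [-0.3  0.5 -1.1] t 33.55 w 0.0298
SHIFT [-4.476  3.852 -2.12 ] TURN 0
```

Request:
drive_tool:
  series:
    - [[0, 0, -0.6], 0, 1]
    - [[-0.2, 0.2, -1.2], 0, 1]
    - [[-0.7, 0.6, -1.7], 0, 1]
    - [[-1.2, 1.05, -1.9], 0, 1]
    - [[-1.75, 1.5, -1.9], 0, 1]

```text
clock: 34.05
position: [0.4922, 0.2031, 0.1411]
tcp_rot: [0.766, 0.643, 0.002, 0.001]
ft_force: [1.5, 0.1, -1.5]
gripper_width: 0.0297
```

Request:
drive_tool:
  series:
    - [[-0.55, 0.47, 0], 0, 1]
    - [[-1.1, 0.95, 0], 0, 1]
    - [[-1.7, 1.45, 0], 0, 1]
    - [[-2.2, 1.9, 0], 0, 1]
    - [[-2.55, 2.2, 0], 0, 1]

```text
clock: 34.55
position: [0.578, 0.057, 0.1387]
tcp_rot: [0.767, 0.642, 0.0, 0.0]
ft_force: [1.1, 0.7, -1.6]
gripper_width: 0.0301
```

```bash
python3 - <<'E'
from h import *
capture('wrist');capture('wrist');plan(.5835,.049,.07);s=read_state(); p,d=save('wrist','w19.png'); 
P=cloud('wrist',d,s);h=P[...,2];hsv=cv2.cvtColor(p,cv2.COLOR_RGB2HSV)
m=(hsv[...,0]>105)&(hsv[...,0]<130)&(hsv[...,1]>150)&(d>0)&(np.hypot(P[...,0]-s['position'][0],P[...,1]-s['position'][1])<.12)&(h>.1)
q=P[m];q=q[np.linalg.norm(q[:,:2]-q[:,:2].mean(0),axis=1)<.1];A=np.c_[q[:,:2],np.ones(len(q))];co=np.linalg.lstsq(A,q[:,2],rcond=None)[0]
cc,r=cv2.minEnclosingCircle((q[:,:2]*1000).astype(np.float32));print(cc,r,co)
p,d=save('scene','s19.png',(200,130,500,355),2.6)
E
```

```text
pos [0.5781 0.0566 0.1385] yaw -10.17 tilt [ 8.e-04 -5.e-04 -1.e+00] F [-1.   0.  -2.4] t 34.65 w 0.0301
SHIFT [-0.131  0.132  1.369] TURN 0
(577.5582885742188, 55.00273895263672) 91.25503540039062 [-0.00202564 -0.00457337  0.16219904]
```

View pics/s19.png

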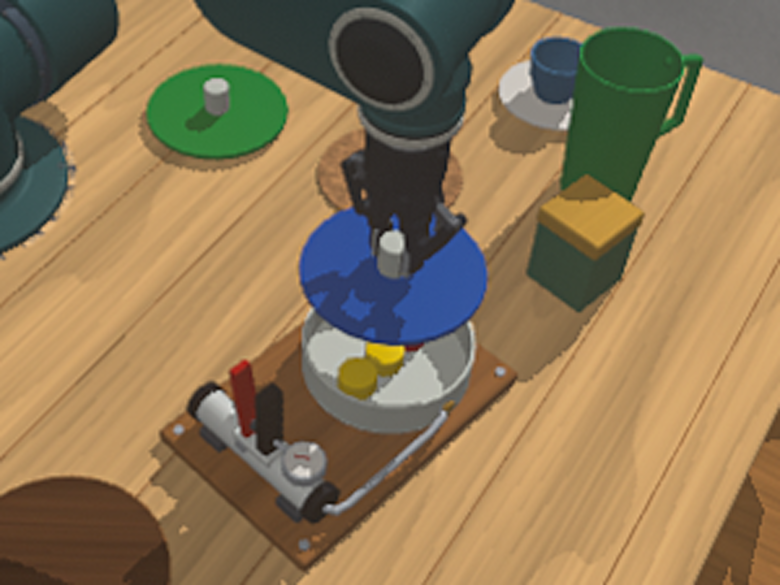

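View pics/w19.png

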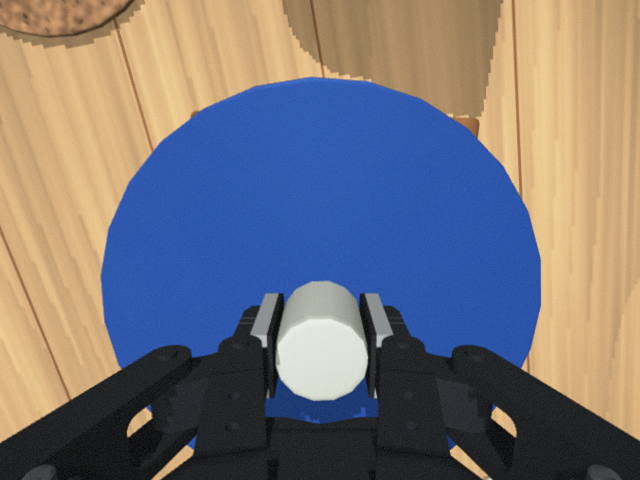

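The lid hangs level over the dish, all cheeses inside, and the offsets match the original seating. Lowering.

Request:
drive_tool:
  series:
    - [[-0.13, 0.13, 0.3], 0, 1]
    - [[-0.13, 0.13, 0.7], 0, 1]
    - [[-0.13, 0.13, 1.1], 0, 1]
    - [[-0.13, 0.13, 1.35], 0, 1]
    - [[-0.13, 0.13, 1.4], 0, 1]

```text
clock: 35.25
position: [0.5814, 0.0517, 0.0653]
tcp_rot: [0.766, 0.643, -0.001, -0.001]
ft_force: [-0.0, 0.3, -1.3]
gripper_width: 0.0299
```

```bash
python3 - <<'E'
from h import *
capture('wrist');capture('top');plan(.5838,.049,.052)
E
```

```text
pos [0.5822 0.0516 0.0672] yaw -10.0 tilt [-3.e-04 -0.e+00 -1.e+00] F [ 0.2 -0.5 -1.4] t 35.35 w 0.03
SHIFT [-0.045  0.04   0.305] TURN 0
```

Request:
drive_tool:
  series:
    - [[-0.04, 0.03, 0.05], 0, 1]
    - [[-0.045, 0.035, 0.1], 0, 1]
    - [[-0.045, 0.035, 0.15], 0, 1]
    - [[-0.045, 0.035, 0.2], 0, 1]
    - [[-0.045, 0.035, 0.23], 0, 1]

```text
clock: 35.85
position: [0.5836, 0.0489, 0.0556]
tcp_rot: [0.766, 0.643, -0.0, -0.0]
ft_force: [0.5, -0.4, -2.4]
gripper_width: 0.0297
```

Request:
drive_tool:
  series:
    - [[0, 0, 0.03], 0, 1]
    - [[0, 0, 0.06], 0, 1]
    - [[0, 0, 0.08], 0, 1]
    - [[0, 0, 0.09], 0, 1]

```text
clock: 36.25
position: [0.5837, 0.0489, 0.0522]
tcp_rot: [0.766, 0.643, 0.0, 0.0]
ft_force: [-8.0, -0.6, 12.0]
gripper_width: 0.03
```

Request:
drive_tool:
  series:
    - [[0, 0, 0], 0, 0.6]
    - [[0, 0, 0], 0, 0.45]
    - [[0, 0, 0], 0, 0.35]
    - [[0, 0, 0], 0, 0.3]
    - [[0, 0, -0.2], 0, 0.3]

```text
clock: 36.75
position: [0.5829, 0.0488, 0.0604]
tcp_rot: [0.766, 0.643, -0.001, -0.001]
ft_force: [-1.0, -0.5, 0.4]
gripper_width: 0.0601
```

Request:
drive_tool:
  series:
    - [[0, 0, -0.6], 0, 0.3]
    - [[0, 0, -1.3], 0, 0.3]
    - [[0, 0, -2.1], 0, 0.3]
    - [[0, 0, -2.8], 0, 0]
    - [[0, 0, -3.2], 0, 0]

```text
clock: 37.25
position: [0.5841, 0.0489, 0.2256]
tcp_rot: [0.766, 0.643, 0.002, 0.001]
ft_force: [-0.3, -0.9, -1.0]
gripper_width: 0.0845
```

```bash
cat >> h.py <<'E'
def lidcheck(n,fn):
    s=read_state(); p,d=save(n,fn); P=cloud(n,d,s);h=P[...,2];hsv=cv2.cvtColor(p,cv2.COLOR_RGB2HSV)
    m=(hsv[...,0]>105)&(hsv[...,0]<130)&(hsv[...,1]>150)&(d>0)&(np.hypot(P[...,0]-.583,P[...,1]-.049)<.12)&(h>.06)&(h<.1)
    q=P[m];A=np.c_[q[:,:2]-[.583,.049],np.ones(len(q))];co=np.linalg.lstsq(A,q[:,2],rcond=None)[0]
    cc,r=cv2.minEnclosingCircle((q[:,:2]*1000).astype(np.float32));print(n,'lid',np.round(cc,1),round(r,1),'slope,z',co.round(4))
E
python3 - <<'E'
from h import *
capture('wrist');lidcheck('wrist','w20.png');lidcheck('scene','s20.png')
sx=np.array([np.cos(-.2),np.sin(-.2)]);sy=np.array([-sx[1],sx[0]])
print('pump line pt',np.array([.583,.049])-.18*sy)
plan(.5,-.1,.2,-.2)
E
```

```text
wrist lid [583.4  47. ] 91.2 slope,z [-0.0001  0.0003  0.0743]
scene lid [583.9  46.4] 92.4 slope,z [-0.0007 -0.0009  0.0743]
pump line pt [ 0.54723952 -0.12741198]
pos [0.5841 0.0489 0.2233] yaw -10.03 tilt [ 2.8e-03  1.0e-04 -1.0e+00] F [-0.5 -0.2 -0.6] t 37.4 w 0.0859
SHIFT [-3.225 -1.139  0.461] TURN 0.025
```

View pics/w20.png

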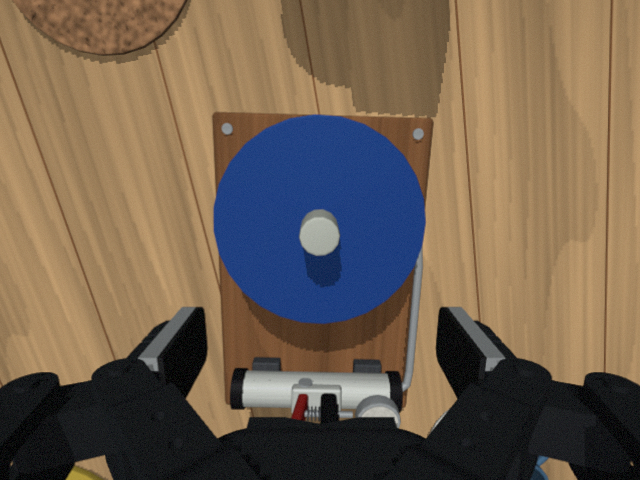

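The lid is seated: disc top at 74.3 mm, slope under 0.1%. Next, position to view the trigger.

Request:
drive_tool:
  series:
    - [[-0.9, -0.03, -0.3], 0.025, 0]
    - [[-1.8, -0.06, -0.6], 0.025, 0]
    - [[-2.7, -0.1, -0.8], 0.025, 0]
    - [[-3.6, -0.13, -0.8], 0.025, 0]
    - [[-4.5, -0.17, -0.8], 0.025, 0]

```text
clock: 37.9
position: [0.5352, -0.1728, 0.2606]
tcp_rot: [0.774, 0.633, -0.0, -0.0]
ft_force: [1.5, 0.7, -0.7]
gripper_width: 0.0856
```

Request:
drive_tool:
  series:
    - [[-0.18, 0, 0], 0, 0]
    - [[-0.18, 0, 0], 0, 0]
    - [[-0.18, 0, 0], 0, 0]

```text
clock: 38.2
position: [0.5343, -0.1793, 0.2607]
tcp_rot: [0.774, 0.633, -0.0, -0.001]
ft_force: [-0.0, -0.5, -0.1]
gripper_width: 0.0854
```

```bash
python3 - <<'E'
from h import *
capture('wrist');s=read_state();p,d=save('wrist','w21.png');P=cloud('wrist',d,s);h=P[...,2]
sx=np.array([np.cos(-.2),np.sin(-.2)])
hsv=cv2.cvtColor(p,cv2.COLOR_RGB2HSV);H=hsv[...,0].astype(int)
red=((H<8)|(H>172))&(hsv[...,1]>140)&(h>.09)&(h<.18)
q=P[red];print('red',len(q),q.mean(0).round(4),q.max(0).round(4),q.min(0).round(4))
t=q[q[:,2]>q[:,2].max()-.012];print('red top',t.mean(0).round(4),t.min(0).round(4),t.max(0).round(4))
near=(np.hypot(P[...,0]-.55,P[...,1]+.13)<.06)
b=near&(p.max(2)<70)&(h>.14)&(h<.165);t=P[b];print('black',len(t),t.mean(0).round(4),t.min(0).round(4),t.max(0).round(4))
for n in('squeeze_point','trigger_pad'):
    r=spot_point('wrist',n);print(n,[(np.round(x['position']),round(x['score'],2),atz('wrist',x['position'],.135,s).round(4)) for x in r])
plan(.547,-.127,.15,-.2)
E
```

```text
red 832 [ 0.5287 -0.1248  0.1419] [ 0.6075 -0.1137  0.16  ] [ 0.517  -0.1426  0.0908]
red top [ 0.5242 -0.1243  0.1567] [ 0.517  -0.1426  0.1485] [ 0.561  -0.1137  0.16  ]
black 887 [ 0.5555 -0.1306  0.1538] [ 0.525  -0.1443  0.1401] [ 0.5697 -0.117   0.1576]
squeeze_point [(array([329., 164.]), 0.72, array([ 0.5504, -0.1291,  0.135 ])), (array([284., 336.]), 0.29, array([ 0.4849, -0.2622,  0.135 ]))]
trigger_pad [(array([294., 167.]), 0.98, array([ 0.5236, -0.1259,  0.135 ]))]
pos [ 0.5346 -0.1789  0.2612] yaw -11.37 tilt [-1.e-04  2.e-04 -1.e+00] F [ 0.1 -0.3  0.3] t 38.4 w 0.0859
SHIFT [1.066 0.039 2.224] TURN 0.002
```

View pics/w21.png

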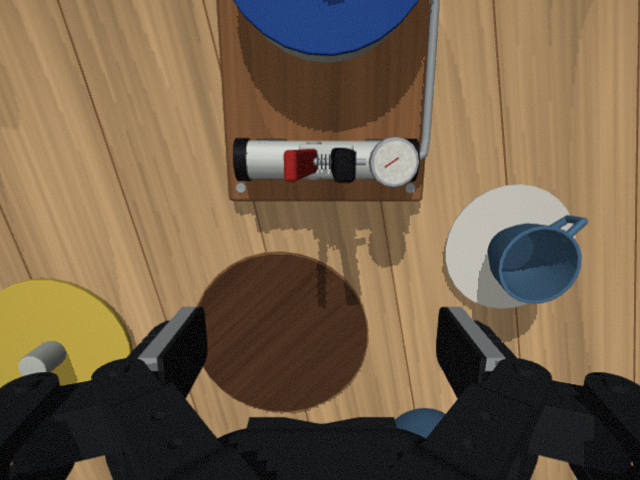

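In the wrist view the red trigger is at (299,165), the black grip at (343,165) and the gauge at (394,162). Grip and trigger geometry agree on the squeeze point ≈ (0.5477,-0.129). Positioning above it.

Request:
drive_tool:
  series:
    - [[0.5, 0.03, 0], 0, 0]
    - [[1.03, 0.06, 0], 0, 0]
    - [[1.03, 0.06, 0.6], 0, 0]
    - [[1.03, 0.06, 1.2], 0, 0]
    - [[1.03, 0.06, 1.4], 0, 0]

```text
clock: 38.9
position: [0.5467, -0.1289, 0.1883]
tcp_rot: [0.774, 0.634, -0.001, -0.001]
ft_force: [-0.2, -0.6, -0.6]
gripper_width: 0.0853
```

```bash
python3 - <<'E'
from h import *
capture('wrist');s=read_state();p,d=save('wrist','w22.png');P=cloud('wrist',d,s)
Rm=R.from_quat(s['tcp_rot']).as_matrix();T=(P-s['position'])@Rm
h=P[...,2]
hsv=cv2.cvtColor(p,cv2.COLOR_RGB2HSV);H=hsv[...,0].astype(int)
red=((H<8)|(H>172))&(hsv[...,1]>140)&(h>.145)&(h<.17);q=T[red]*1000
if len(q): print('red top tool mm',len(q),np.percentile(q,[3,50,97],axis=0).round(1))
b=(abs(T[...,0])<.06)&(abs(T[...,1])<.04)&(p.max(2)<80)&(h>.148)&(h<.162);q=T[b]*1000;print('grip',len(q),np.percentile(q,[3,50,97],axis=0).round(1))
plan(.5477,-.129,.097,-.2)
E
```

```text
red top tool mm 824 [[ -8.6 -28.   29.9]
 [  2.2 -22.5  31.5]
 [ 11.  -17.6  42.1]]
grip 1238 [[ -9.6 -18.9  32. ]
 [  1.6  13.   33.5]
 [ 11.7  21.1  38.6]]
pos [ 0.5471 -0.1296  0.1903] yaw -11.42 tilt [-2.1e-03  6.0e-04 -1.0e+00] F [0.5 0.1 0. ] t 39.0 w 0.0852
SHIFT [0.013 0.014 1.866] TURN 0.001
```

View pics/w22.png

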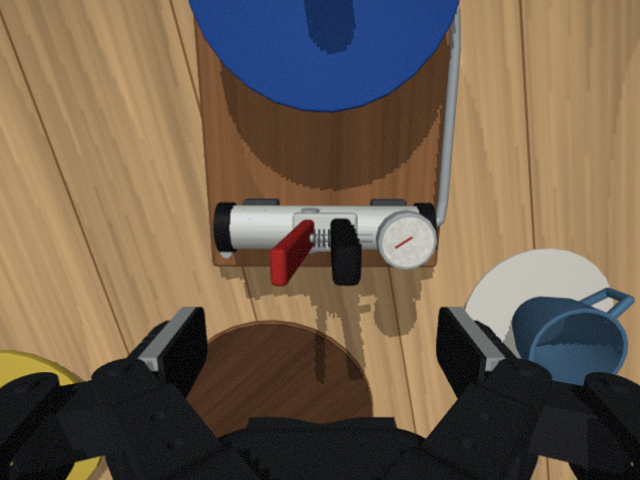

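Measured in the tool frame, the grip spans about 5 to 21 mm and the trigger -28 to -18 mm. The true squeeze point is therefore about 4.5 mm further along y, which matches the network's estimate. Descending with that correction.

Request:
drive_tool:
  series:
    - [[0.03, 0.09, 0.4], 0, 0]
    - [[0.03, 0.09, 0.9], 0, 0]
    - [[0.03, 0.09, 1.4], 0, 0]
    - [[0.03, 0.09, 1.7], 0, 0]
    - [[0.03, 0.09, 1.82], 0, 0]

```text
clock: 39.5
position: [0.5522, -0.1296, 0.1001]
tcp_rot: [0.774, 0.633, -0.0, -0.0]
ft_force: [-0.0, -0.4, 1.5]
gripper_width: 0.0854
```

```bash
python3 - <<'E'
from h import *
capture('wrist');s=read_state();save('wrist','w23.png');save('scene','s23.png',(240,210,400,330),4)
plan(.5515,-.13,.097)
E
```

```text
pos [ 0.5526 -0.1297  0.1015] yaw -11.46 tilt [ 1.e-03 -3.e-04 -1.e+00] F [-0.1  0.3  0.8] t 39.65 w 0.0853
SHIFT [-0.01  -0.021  0.09 ] TURN 0
```

View pics/w23.png

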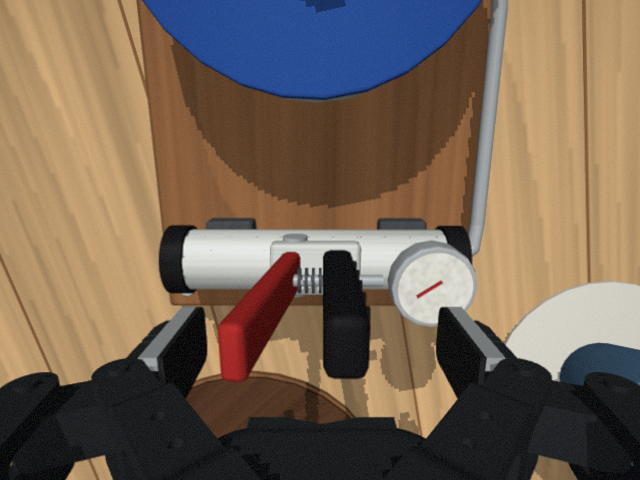

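View pics/s23.png

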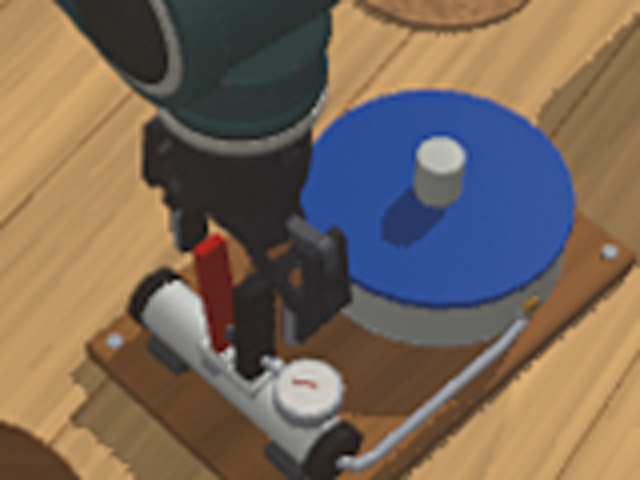

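```bash
python3 - <<'E'
from h import *
s=read_state();p,d=capture('wrist');P=cloud('wrist',d,s)
Rm=R.from_quat(s['tcp_rot']).as_matrix();T=(P-s['position'])@Rm*1000
for r,c in ((425,320),(440,320),(460,320),(440,260),(370,235),(350,232),(360,347),(330,180),(312,195),(330,450),(360,205),(385,205),(375,440)): print((c,r),T[r,c].round(1),p[r,c])
E
```

```text
(320, 425) [   9.9   -0.4 -102.4] [27 32 34]
(320, 440) [  11.4   -0.4 -108.3] [16 24 25]
(320, 460) [  11.3   -0.4 -113. ] [18 25 24]
(260, 440) [  11.6  -11.9 -108.5] [23 24 29]
(235, 370) [ -7.  -29.1 -56.1] [158  39  34]
(232, 350) [  0.8 -29.5 -56.7] [164  43  40]
(347, 360) [ -4.8   8.6 -53.4] [25 29 28]
(180, 330) [ 10.9 -43.7 -62.2] [17 17 16]
(195, 312) [ 10.9 -43.3 -49.1] [23 21 20]
(450, 330) [  6.3  42.8 -53.2] [23 24 25]
(205, 360) [-10.3 -42.8 -44.4] [85 69 49]
(205, 385) [-114.8  -90.4   90.9] [67 46 28]
(440, 375) [-113.2   95.4  102. ] [203 166 119]
```

The palm is 102 mm behind the TCP, and the open tips engage only about 12 mm of trigger. So I'll go about 21 mm lower, which is still above the 98 mm gauge, then do the first stroke.

Request:
drive_tool:
  series:
    - [[0, 0, 0.2], 0, 0]
    - [[0, 0, 0.38], 0, 0]
    - [[0, 0, 0.43], 0, 0]
    - [[0, 0, 0.43], 0, 0]

```text
clock: 40.1
position: [0.5519, -0.1295, 0.0781]
tcp_rot: [0.774, 0.633, -0.0, -0.0]
ft_force: [-0.4, -0.6, 0.7]
gripper_width: 0.0854
```

Request:
drive_tool:
  series:
    - [[0, 0, 0], 0, 0.3]
    - [[0, 0, 0], 0, 0.5]
    - [[0, 0, 0], 0, 0.6]
    - [[0, 0, 0], 0, 0.8]
    - [[0, 0, 0], 0, 1]
  squeeze: 35

```text
clock: 40.6
position: [0.5526, -0.1297, 0.0797]
tcp_rot: [0.774, 0.633, 0.0, 0.001]
ft_force: [2.9, -0.0, 5.7]
gripper_width: 0.0314
```

Request:
drive_tool:
  series:
    - [[0, 0, 0], 0, 1]
    - [[0, 0, 0], 0, 1]
    - [[0, 0, 0], 0, 1]
    - [[0, 0, 0], 0, 1]

```text
clock: 41.0
position: [0.5526, -0.1297, 0.0797]
tcp_rot: [0.774, 0.633, 0.0, 0.0]
ft_force: [4.7, 0.5, 5.6]
gripper_width: 0.0316
```

```bash
python3 - <<'E'
from h import *
plan(.5515,-.13,.08);save('wrist','w24.png');save('scene','s24.png',(240,210,400,330),4)
E
```

```text
pos [ 0.5526 -0.1297  0.0797] yaw -11.46 tilt [ 1.1e-03 -3.0e-04 -1.0e+00] F [4.7 0.5 5.6] t 41.0 w 0.0316
SHIFT [-0.01  -0.021 -0.005] TURN 0
```

View pics/w24.png

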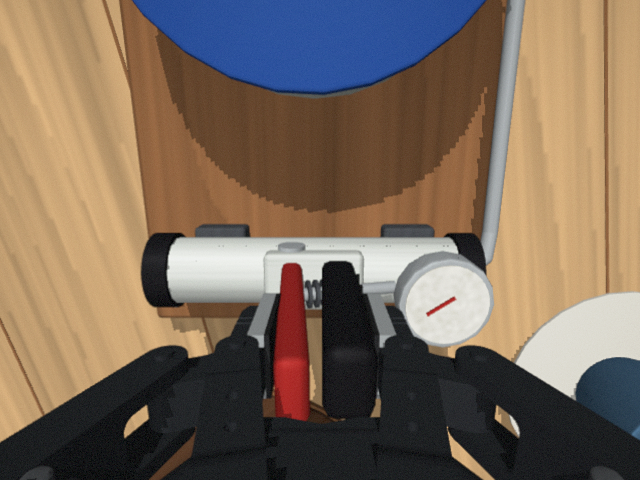

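View pics/s24.png

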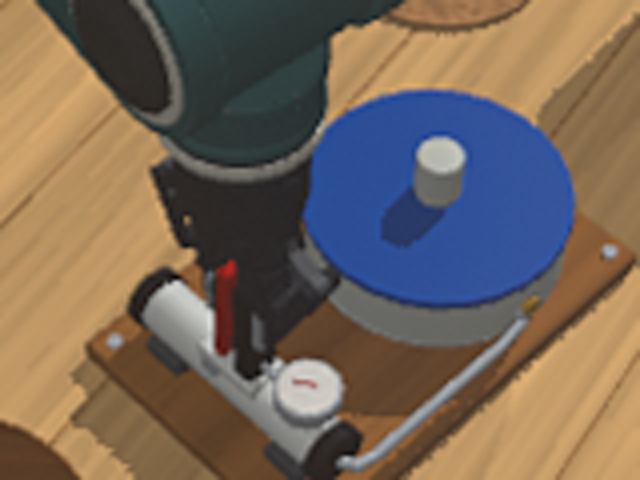

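Trigger and grip are clamped together, with opening 31.5 mm. I'll check it's truly on its stop by squeezing harder.

Request:
drive_tool:
  series:
    - [[0, 0, 0], 0, 1]
    - [[0, 0, 0], 0, 1]
    - [[0, 0, 0], 0, 1]
    - [[0, 0, 0], 0, 1]
    - [[0, 0, 0], 0, 1]
  squeeze: 60

```text
clock: 41.6
position: [0.5529, -0.1297, 0.0799]
tcp_rot: [0.774, 0.633, 0.001, 0.001]
ft_force: [7.0, -0.9, 6.2]
gripper_width: 0.0309
```

```bash
cat >> h.py <<'E'
def trig(fn):
    s=read_state();p,d=save('wrist',fn);P=cloud('wrist',d,s);Rm=R.from_quat(s['tcp_rot']).as_matrix();T=(P-s['position'])@Rm*1000
    hsv=cv2.cvtColor(p,cv2.COLOR_RGB2HSV);H=hsv[...,0].astype(int);h=P[...,2]
    red=((H<8)|(H>172))&(hsv[...,1]>140)&(d>0)&(abs(T[...,0])<40)&(abs(T[...,1])<60)
    q=T[red];hh=h[red]
    for a,b in ((.07,.09),(.09,.11),(.11,.13),(.13,.15),(.15,.17)):
        k=(hh>a)&(hh<b)
        if k.sum()>10: print((a,b),k.sum(),'y mean',q[k,1].mean().round(1),np.percentile(q[k,1],[2,98]).round(1),'z',hh[k].mean().round(4))
E
python3 - <<'E'
from h import *
trig('w25.png')
E
```

```text
(0.07, 0.09) 242 y mean -14.3 [-18.5  -9.8] z 0.081
(0.09, 0.11) 456 y mean 0.4 [-17.1  54.9] z 0.0999
(0.11, 0.13) 580 y mean -11.2 [-15.6  -6.3] z 0.121
(0.13, 0.15) 985 y mean -10.0 [-15.6  -4.8] z 0.1405
(0.15, 0.17) 2474 y mean -8.1 [-13.   -3.7] z 0.1571
```

Request:
drive_tool:
  series:
    - [[0, 0, 0], 0, 0.5]
    - [[0, 0, 0], 0, 0]
    - [[0, 0, 0], 0, 0]
    - [[0, 0, 0], 0, 0]
    - [[0, 0, 0], 0, 0]

```text
clock: 42.15
position: [0.5524, -0.1296, 0.0791]
tcp_rot: [0.774, 0.633, 0.0, 0.0]
ft_force: [0.6, -0.4, 0.7]
gripper_width: 0.0851
```

Request:
drive_tool:
  series:
    - [[0, 0, 0], 0, 0]
    - [[0, 0, 0], 0, 0]
    - [[0, 0, 0], 0, 0]

```text
clock: 42.45
position: [0.5522, -0.1296, 0.0789]
tcp_rot: [0.774, 0.633, 0.0, 0.0]
ft_force: [0.1, 0.2, -0.8]
gripper_width: 0.0856
```

```bash
python3 - <<'E'
from h import *
trig('w26.png');plan(.552,-.13,.08)
E
```

```text
(0.07, 0.09) 404 y mean -16.0 [-21.9 -12.3] z 0.0818
(0.09, 0.11) 941 y mean -11.9 [-24.7  54.4] z 0.1004
(0.11, 0.13) 1312 y mean -21.2 [-42.4 -17.8] z 0.1208
(0.13, 0.15) 2067 y mean -24.4 [-42.5 -20.9] z 0.1408
(0.15, 0.17) 2972 y mean -28.2 [-33.7 -23.9] z 0.156
pos [ 0.5522 -0.1296  0.0789] yaw -11.46 tilt [ 1.e-04 -0.e+00 -1.e+00] F [ 0.2 -0.5  0.4] t 42.5 w 0.0857
SHIFT [-0.009 -0.003 -0.023] TURN 0
```

View pics/w26.png

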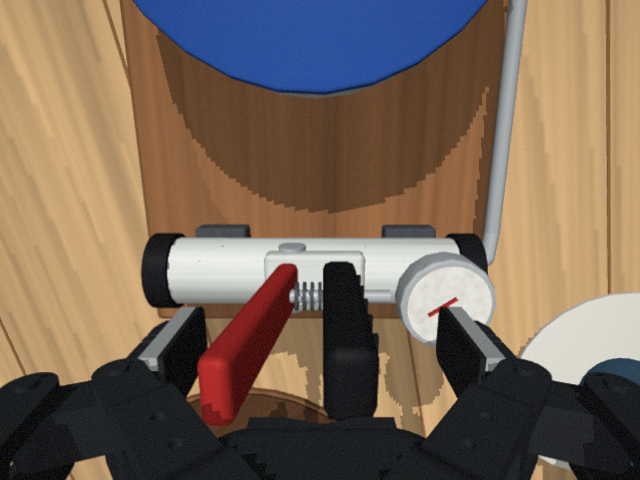

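The trigger sprang fully back (centre -28 mm, free of the pad at -42 mm). Its travel of about 21 mm at 156 mm height gives 0.21–0.22 rad, so that was a full stroke. Several more with a firmer squeeze.

Request:
drive_tool:
  series:
    - [[0, 0, 0], 0, 0.5]
    - [[0, 0, 0], 0, 1]
    - [[0, 0, 0], 0, 1]
    - [[0, 0, 0], 0, 1]
    - [[0, 0, 0], 0, 1]
  squeeze: 80

```text
clock: 43.0
position: [0.5532, -0.1298, 0.0797]
tcp_rot: [0.774, 0.633, 0.001, 0.001]
ft_force: [13.2, -2.8, 3.8]
gripper_width: 0.0303
```

Request:
drive_tool:
  series:
    - [[0, 0, 0], 0, 1]
    - [[0, 0, 0], 0, 1]
    - [[0, 0, 0], 0, 1]
    - [[0, 0, 0], 0, 1]
    - [[0, 0, 0], 0, 1]

```text
clock: 43.5
position: [0.5531, -0.1298, 0.0796]
tcp_rot: [0.774, 0.633, 0.001, 0.001]
ft_force: [13.0, -2.5, 4.7]
gripper_width: 0.0303
```

```bash
python3 - <<'E'
from h import *
trig('w27.png');plan(.552,-.13,.08)
E
```

```text
(0.07, 0.09) 240 y mean -14.4 [-18.8  -9.8] z 0.0813
(0.09, 0.11) 456 y mean 0.1 [-17.2  54.8] z 0.0999
(0.11, 0.13) 558 y mean -11.0 [-15.2  -6.2] z 0.1211
(0.13, 0.15) 969 y mean -9.9 [-15.2  -4.6] z 0.1406
(0.15, 0.17) 2462 y mean -8.1 [-12.9  -3.6] z 0.157
pos [ 0.5532 -0.1298  0.0797] yaw -11.46 tilt [ 2.1e-03 -5.0e-04 -1.0e+00] F [12.9 -2.5  3.8] t 43.55 w 0.0305
SHIFT [-0.009 -0.022 -0.007] TURN 0
```

Request:
drive_tool:
  series:
    - [[0, 0, 0], 0, 0.5]
    - [[0, 0, 0], 0, 0]
    - [[0, 0, 0], 0, 0]
    - [[0, 0, 0], 0, 0]
    - [[0, 0, 0], 0, 0]

```text
clock: 44.05
position: [0.5524, -0.1296, 0.079]
tcp_rot: [0.774, 0.633, 0.0, 0.0]
ft_force: [-0.7, -0.2, -0.4]
gripper_width: 0.0853
```

Request:
drive_tool:
  series:
    - [[0, 0, 0], 0, 0]
    - [[0, 0, 0], 0, 0]
    - [[0, 0, 0], 0, 0]
    - [[0, 0, 0], 0, 0]

```text
clock: 44.45
position: [0.5522, -0.1296, 0.0789]
tcp_rot: [0.774, 0.633, 0.0, 0.0]
ft_force: [-0.1, 0.1, -0.1]
gripper_width: 0.0856
```

Request:
drive_tool:
  series:
    - [[0, 0, 0], 0, 0.5]
    - [[0, 0, 0], 0, 1]
    - [[0, 0, 0], 0, 1]
    - [[0, 0, 0], 0, 1]
    - [[0, 0, 0], 0, 1]

```text
clock: 44.95
position: [0.5532, -0.1298, 0.0797]
tcp_rot: [0.774, 0.633, 0.001, 0.001]
ft_force: [14.4, -3.2, 5.1]
gripper_width: 0.0305
```

Request:
drive_tool:
  series:
    - [[0, 0, 0], 0, 1]
    - [[0, 0, 0], 0, 1]
    - [[0, 0, 0], 0, 1]
    - [[0, 0, 0], 0, 1]
    - [[0, 0, 0], 0, 1]

```text
clock: 45.45
position: [0.5532, -0.1298, 0.0797]
tcp_rot: [0.774, 0.633, 0.001, 0.001]
ft_force: [12.5, -2.5, 4.0]
gripper_width: 0.0301
```

Request:
drive_tool:
  series:
    - [[0, 0, 0], 0, 0.5]
    - [[0, 0, 0], 0, 0]
    - [[0, 0, 0], 0, 0]
    - [[0, 0, 0], 0, 0]
    - [[0, 0, 0], 0, 0]

```text
clock: 45.95
position: [0.5524, -0.1296, 0.079]
tcp_rot: [0.774, 0.633, 0.0, 0.0]
ft_force: [-0.3, 0.6, -0.2]
gripper_width: 0.0851
```

Request:
drive_tool:
  series:
    - [[0, 0, 0], 0, 0]
    - [[0, 0, 0], 0, 0]
    - [[0, 0, 0], 0, 0]
    - [[0, 0, 0], 0, 0]

```text
clock: 46.35
position: [0.5522, -0.1296, 0.0788]
tcp_rot: [0.774, 0.633, 0.0, 0.0]
ft_force: [-0.0, -0.6, 0.3]
gripper_width: 0.0854
```

Request:
drive_tool:
  series:
    - [[0, 0, 0], 0, 0.5]
    - [[0, 0, 0], 0, 1]
    - [[0, 0, 0], 0, 1]
    - [[0, 0, 0], 0, 1]
    - [[0, 0, 0], 0, 1]

```text
clock: 46.85
position: [0.5532, -0.1298, 0.0797]
tcp_rot: [0.774, 0.633, 0.001, 0.001]
ft_force: [13.2, -2.6, 4.8]
gripper_width: 0.0301
```

Request:
drive_tool:
  series:
    - [[0, 0, 0], 0, 1]
    - [[0, 0, 0], 0, 1]
    - [[0, 0, 0], 0, 1]
    - [[0, 0, 0], 0, 1]
    - [[0, 0, 0], 0, 1]

```text
clock: 47.35
position: [0.5531, -0.1298, 0.0797]
tcp_rot: [0.774, 0.633, 0.001, 0.001]
ft_force: [14.0, -2.6, 3.9]
gripper_width: 0.0305
```

Request:
drive_tool:
  series:
    - [[0, 0, 0], 0, 0.5]
    - [[0, 0, 0], 0, 0]
    - [[0, 0, 0], 0, 0]
    - [[0, 0, 0], 0, 0]
    - [[0, 0, 0], 0, 0]

```text
clock: 47.85
position: [0.5524, -0.1296, 0.079]
tcp_rot: [0.774, 0.633, 0.0, 0.0]
ft_force: [-0.5, -1.0, 0.3]
gripper_width: 0.0852
```

Request:
drive_tool:
  series:
    - [[0, 0, 0], 0, 0]
    - [[0, 0, 0], 0, 0]
    - [[0, 0, 0], 0, 0]
    - [[0, 0, 0], 0, 0]

```text
clock: 48.25
position: [0.5522, -0.1296, 0.0788]
tcp_rot: [0.774, 0.633, -0.0, 0.0]
ft_force: [0.8, -0.3, -0.3]
gripper_width: 0.0856
```

```bash
python3 - <<'E'
from h import *
trig('w28.png');plan(.552,-.13,.08)
E
```

```text
(0.07, 0.09) 407 y mean -15.9 [-21.9 -12.3] z 0.0817
(0.09, 0.11) 938 y mean -11.9 [-24.7  54.6] z 0.1003
(0.11, 0.13) 1326 y mean -21.2 [-42.4 -17.8] z 0.1208
(0.13, 0.15) 2077 y mean -24.6 [-42.5 -20.9] z 0.1408
(0.15, 0.17) 2976 y mean -28.1 [-33.6 -23.9] z 0.156
pos [ 0.5522 -0.1296  0.0788] yaw -11.46 tilt [-0. -0. -1.] F [-0.2  0.5  0.1] t 48.3 w 0.0854
SHIFT [-0.009 -0.002 -0.024] TURN 0
```

All four strokes repeated the same home and release positions. Retract and do a final check.

Request:
drive_tool:
  series:
    - [[0, 0, -0.6], 0, 0]
    - [[0, 0, -1.3], 0, 0]
    - [[0, 0, -2.1], 0, 0]
    - [[0, 0, -2.9], 0, 0]
    - [[0, 0, -3.7], 0, 0]

```text
clock: 48.8
position: [0.5519, -0.1295, 0.2656]
tcp_rot: [0.774, 0.633, 0.0, 0.0]
ft_force: [1.0, -0.1, 0.3]
gripper_width: 0.0853
```

Request:
drive_tool:
  series:
    - [[0, -0.9, 0], 0, 0]
    - [[0, -1.7, 0], 0, 0]
    - [[0, -2.3, 0], 0, 0]
    - [[0, -2.5, 0], 0, 0]
    - [[0, -2.5, 0], 0, 0]

```text
clock: 49.3
position: [0.4291, -0.1047, 0.2645]
tcp_rot: [0.774, 0.633, 0.001, 0.001]
ft_force: [1.1, -0.4, 0.2]
gripper_width: 0.0855
```

```bash
python3 - <<'E'
from h import *
plan(.5,0,.2);lidcheck('scene','s29.png');lidcheck('top','t29.png');cheeses('top','t29.png')
for n,z in [('coffee_pot',0),('pitcher',0),('tea_caddy',0),('cup1',.014),('saucer1',0)]:
    r=spot_point('top',n); print(n,[(round(q['score'],2),atz('top',q['position'],z)[:2].round(3).tolist()) for q in r[:3]])
E
```

```text
pos [ 0.4291 -0.1047  0.2645] yaw -11.47 tilt [ 1.7e-03 -5.0e-04 -1.0e+00] F [ 1.1 -0.4  0.2] t 49.3 w 0.0855
SHIFT [2.333 0.97  1.291] TURN 0
scene lid [583.8  46.3] 92.6 slope,z [-0.0012  0.0006  0.0744]
top lid [582.7  48.4] 91.0 slope,z [-0.0011  0.0012  0.0753]
coffee_pot [(0.65, [0.606, -0.512])]
pitcher [(0.73, [0.653, 0.447])]
tea_caddy [(0.79, [0.692, 0.291]), (0.45, [0.66, 0.442])]
cup1 [(0.82, [0.534, 0.571])]
saucer1 [(0.81, [0.546, 0.569]), (0.8, [0.725, -0.275])]
```

View pics/s29.png

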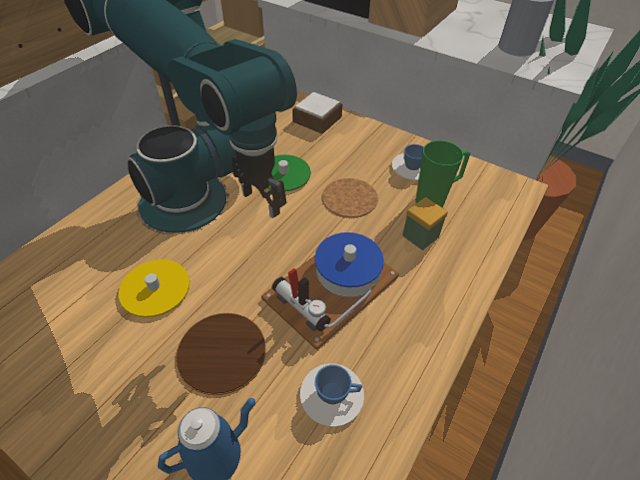

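View pics/t29.png

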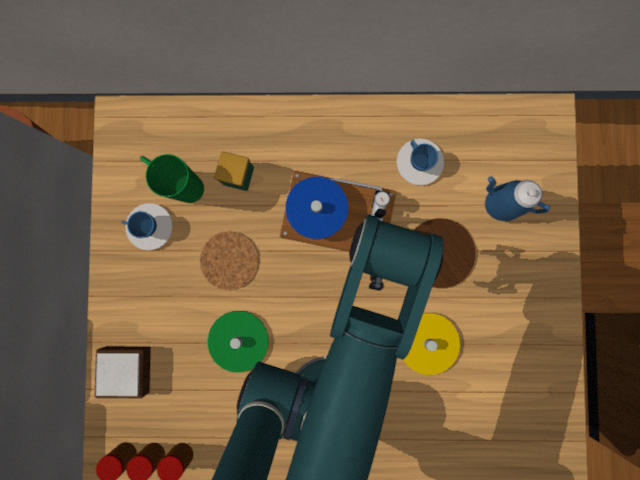

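The final pictures show the lid seated on the dish (scene (349,256)), the trigger released (294,283), the board empty (220,353), and all bystanders where they started. Handing in.

```bash
python3 - <<'E'
from bench import *
print(job_done())
E
```

```text
the job is handed in; nothing more can be done
None
```

The job is done and handed in at about 49 s. I moved the lid to the trivet, put the three cheeses present (one red, two yellow) flat in the dish, and set the lid back. I then pumped four full strokes and left the trigger released.

**Last checks:**
- **Lid:** the top of the blue disc is at 74.3–75.3 mm (74 expected when seated), with slope about 0.1%.
- **Cheeses:** the serving board is empty, and all three lay flat with tops at 49 mm before the lid went on.
- **Pump:** the trigger reached the same home position at 60 and 80 N. Its travel worked out at about 0.21 rad against the nominal 0.22, within measuring error. It was measured fully sprung back after the first and last strokes.
- **Bystanders:** all stand where they started, within a few mm to about 1.3 cm of detection scatter, and nothing looked shifted in the pictures.

**What disagreed or went wrong:**
- **Fingertip position:** the real fingertips sit about 32–44 mm behind the stated TCP, depending on opening. My first grasp at the lid knob closed on air because of this; I corrected it with depth measurements.
- **Hard press:** setting down the first cheese showed a peak wrist force of about 75 N (62 N of it upward). I think that was the cheese on the dish floor rather than the gripper body, but I could not confirm it. I released the others a few mm above the floor.

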